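# Make up a spare-parts order on the parcel scale

## Task

Make up the order on the parcel scale: first lay the flat oblong carton in the middle of the steel weighing plate, lengthways along the plate, then set the grey two-compartment drawer squarely on top of the carton, lengthways along it, then stand the jar in the drawer's larger compartment, and last stand the slim box in its smaller compartment. Keep to that order, let go of each thing before going on to the next, and set each down gently instead of dropping it. Leave the square carton, mug, tape measure and screwdriver where they are.

Things in the scene. Friction and masses are not known exactly. Their poses are not given: they have to be found in the camera images.
- plate_top (a point): Parcel scale, fixed: grey base 186 x 112 mm, steel weighing plate 150 (x) x 110 mm (y), top 30 mm above the bench; beyond the plate's +x end a black console strip 30 mm wide with a small display, level with the plate to 3 mm. Point: centre of the plate's top; x along the plate towards the console, z up.
- carton_mid (a point): Flat oblong carton, brown cardboard with a lighter tape strip along its top, 130 mm (x) x 62 mm (y) x 50 mm high (z), about 0.3 kg, loose. The point is its centre, half-way up (25 mm above its underside). Grip it across its 62 mm width.
- drawer_mid (a point): Open grey plastic parts drawer, loose, 116 (x) x 58 (y) x 40 mm high, 0.12 kg, walls and floor 2.5 mm; a pull sticks out 12 mm at its -x end. Point: centre of the shell, 20 mm above its underside. A cross wall 36 mm high at x=+10 mm leaves a larger compartment (64 x 53 mm inside, middle x=-23, y=0) and a smaller (44 x 53, middle x=+33.5, y=0). Grip outside, across the 58 mm. May end either way round.
- jar_mid (a point): Closed round jar, white plastic with a black screw cap, 36 mm across, 76 mm high, about 0.16 kg, standing upright, loose. The point is its centre, 38 mm above its underside; z up. Once seated in the drawer its top 38 mm stand above the drawer's rim: hold it by that upper part so that the fingers clear the walls.
- slim_box_mid (a point): Slim upright cardboard box with a white band, 25 (x) x 37 (y) x 70 mm high (z), 0.09 kg, loose, standing on end. Point: its centre, 35 mm above its underside. Seated in the drawer its top 32 mm stand above the rim: hold it by that upper part, across its 37 mm, with the 37 mm across the drawer, so that the fingers clear the walls and the jar.
- square_carton: Bystander: closed square carton 84 x 84 x 60 mm high, brown cardboard, loose, among the task's things; not part of the order. Origin at the centre of its underside.
- mug: Bystander: white mug 76 mm across, 85 mm high, loose; its handle points to its +y. Origin at the centre of its underside.
- tape_measure: Bystander: black and silver tape measure 66 x 34 x 60 mm high, loose. Origin at the centre of its underside.
- screwdriver: Bystander: screwdriver lying on the bench, about 0.2 m long along its x, loose. Origin near its middle, at the bench.
Mind the look-alikes: they are no part of the job. Leave any green or purple look-alike of the part that bears carton_mid alone.

How it is judged:
By the outcome, as a careful person would: the job done as asked, in the order asked, and still so for the second after the job is handed in, with the robot touching nothing.
It also fails if it takes over 122 s, if anything falls off the work surface, if the arm or the gripper's body presses on something with over 40 N, if the wrist force passes 120 N, or if a joint passes its speed limit or range.

## Robot

A 6-joint arm with a two-finger parallel gripper is mounted at the origin on the work surface. World frame = base frame: x ahead of the robot, y to its left, z up, the work surface at z = 0. Lengths are in m, angles in rad, forces in N, time in s.
With the tool pointing down it reaches from about 0.25 to 0.85 m from the base axis. Payload 12.5 kg.
Tool frame: the origin (TCP) lies at the very end of the fingers, on their centre line; the grasp point (between the pads) lies robot.grasp_offset behind it (robot.grasp_offset is the distance from the TCP to the grasp point, in m); z points along the fingers, y is the direction in which the jaws open and shut (so a half turn about z gives the same grasp; the last joint's range is limited). The gripper opens to 93 mm and grips with 3 to 60 N. Pads are 15 mm wide; open, the fingers measure 128 mm over their backs; the gripper's body (75 mm by 188 mm) begins 65 mm behind the grasp point.
Start: joints at [1.053, 0.351, 1.652, -0, 1.139, -0.085], TCP at [0.231, 0.499, 0.192] pointing down, gripper open.
Joint ranges: [-2.75, 2.75], [-0.79, 2.1], [0.01, 2.65], [-1.57, 4.71], [0.07, 3.14], [-2.87, 2.87]. Speed limits (rad/s): [2.22, 2.22, 2.79, 3.14, 3.14, 3.14].

## Interface

Orientations are given as a unit quaternion [w, x, y, z].
In Python, from plant import robot gives the robot as it stands. The module is installed in compiled form; this text tells all that it offers.
- The arm moves only by the tool step_arm, never from a script. Its arguments are lists of equal length, an entry for each row: "turn": the turn, a rotation vector about the tool's x, y, z scaled (see below), a list of three; "delta_pos": the shift along the tool's x, y, z scaled (see below), a list of three; "gripper": the opening, from 0 (shut) to 1 (fully open). A call has 1 to 12 rows; each row shifts and turns the commanded pose from where the row before left it, along the tool's axes as they then stand; what a row does not reach is not made up. The controller multiplies each number of a shift by 3 cm and each number of a turn by 5 degrees. A row lasts 1/12 s, in which the tool goes at most 41.7 mm and 7.16 degrees, less where a joint would pass 70% of its speed; a pose out of reach is approached as far as the arm can. A call with a number of a shift or a turn outside -1 to 1 is refused whole. A call with a gripper value outside its range is refused whole. The fingers move at their own pace and stop on an object; "grip_force" is the grip in N (left out, the last holds). Time passes only in rows, so rows that do not move let the fingers close. It gives the time, the measured TCP pose, the force and the opening at its end, in the units of the state.
- robot.read_state(): the state, without advancing time (a new reading comes with each control period).
- robot.get_image(name): name is "scene" or "top"; returns the picture (480x640x3 uint8, red, green, blue); there is no depth.
- robot.get_calibration(name): a dict with "vertical_fov" (degrees; the focal length in pixels is half the picture's height over the tangent of half this angle, whatever the lens; pixels are square), "cx", "cy" (the principal point, pixels), "k1" (the pictures are not rectified: a ray, as slopes to the right and down, at radius r is drawn at 1 + k1 r^2 times it, then the intrinsics apply), "world_to_cam" (4x4, takes a point from world to camera coordinates). Camera axes: x right, y up, looking along -z (the intrinsics and any distortion apply to the point x, -y, -z); pixel columns grow to the right and rows downward; lengths in m; the calibration is good to about 2 mm. A picture is of the moment at which its call begins. get_calibration takes no time and is no camera call.
- robot.finish_job(): hands the job in, once; it reports no verdict.
Trained networks look in the newest picture that a camera, given by its name, has taken for a name from the list of things; names that differ only in an ending like _2 or _b are one class to them, and where a whole thing is asked for, a point or a joint stands for the part that bears it (a point fixed in the world has none). Each returns a list of dicts, best first, with "conf" (0 to 1); they miss things now and then, are a little off and sometimes report something else, mostly with a low value. They report only what shows in the picture. A call takes as long as a camera call. They do not tell look-alikes from the thing itself.
- robot.recognise(camera, label): "extent" ([left, top, width, height] in pixels, round what is visible of it).
- robot.cut_out(camera, label): "mask" (480x640 bool, what is visible of it) and "extent" ([left, top, width, height] in pixels, round what is visible of it).
The state is a dict: "clock": time; "joint_positions": joint angles; "joint_vel": joint speeds; "tau": joint torques, N m; "ee_pos": TCP position; "tcp_rot": TCP orientation; "contact_force": force on the tool from outside, world axes, zero at the start; "wrist_torque": the same for the moment, N m; "opening": opening from 0.0 (shut) to 1.0 (fully open).
Only numpy, scipy, OpenCV 4.12 (cv2) and the standard library are available. Lean on these libraries where they do the work, as an engineer would, in place of code of your own. Each camera call takes 0.05 s, during which the arm holds its last target.

## Working session

There is one attempt and no reset: what is moved stays moved. The work goes in short steps, Python scripts to look and compute and a tool call to move; the robot and the scene stay as the last step left them, time stands still between calls to the robot, and variables do not carry over. Pictures are saved under pics/ and viewed, and the job is handed in when it is done.

Besides the shell and the picture viewer there is one more tool, called as name(argument=value, ...), one argument or row to a line, values as JSON. step_arm: Moves the arm, as the interface text tells. Shifts and turns lie within -1 to 1; 1 stands for 3 cm of shift or 5 degrees of turn. Its arguments: {"type":"object","properties":{"turn":{"type":"array"},"delta_pos":{"type":"array"},"gripper":{"type":"array"},"grip_force":{"type":"number"}},"required":["turn","delta_pos","gripper"]}

```bash
mkdir -p pics; ls
python3 - <<'E'
from plant import robot
import cv2
s=robot.read_state()
for k,v in s.items(): print(k,v)
print(robot.grasp_offset)
for c in("scene","top"):
    im=robot.get_image(c); cv2.imwrite(f"pics/{c}0.png",im[:,:,::-1])
    print(c,robot.get_calibration(c))
E
```

```text
pics
clock 0.0
joint_positions [ 1.05340081e+00  3.51234374e-01  1.65241049e+00 -5.41211018e-06
  1.13910128e+00 -8.46005228e-02]
joint_vel [ 0.00026993  0.00013889  0.00218743  0.00114109 -0.00123511  0.00054279]
tau [-8.34228149e-05 -4.97321355e+01 -2.85258096e+01  6.98667951e-02
  2.57060886e-02 -1.09148102e-04]
ee_pos [0.23047049 0.49897633 0.19190764]
tcp_rot [-1.68643462e-04  2.14711400e-01  9.76677369e-01 -5.51545325e-04]
contact_force [-0.27871612 -1.1097775   0.27312224]
wrist_torque [ 0.05045386 -0.02081514  0.00371232]
opening 0.998903429910946
0.0188
scene {'vertical_fov': 46.80248925546563, 'cx': 320.6186383346771, 'cy': 244.79085249085864, 'k1': -0.11719686077477844, 'world_to_cam': array([[-0.824442  ,  0.56580616, -0.01260042,  0.40731163],
       [-0.38668598, -0.54690788,  0.74254005,  0.18105566],
       [ 0.41324247,  0.61705362,  0.66968313, -1.48582713],
       [ 0.        ,  0.        ,  0.        ,  1.        ]])}
top {'vertical_fov': 57.233192676208056, 'cx': 325.7039182023722, 'cy': 239.4932323076196, 'k1': -0.08076484070947583, 'world_to_cam': array([[-0.01040473, -0.99987103, -0.01223397,  0.05639166],
       [ 0.99941394, -0.01079743,  0.0324838 , -0.54263439],
       [-0.03261171, -0.01188882,  0.99939738, -1.02946977],
       [ 0.        ,  0.        ,  0.        ,  1.        ]])}
```

View pics/scene0.png

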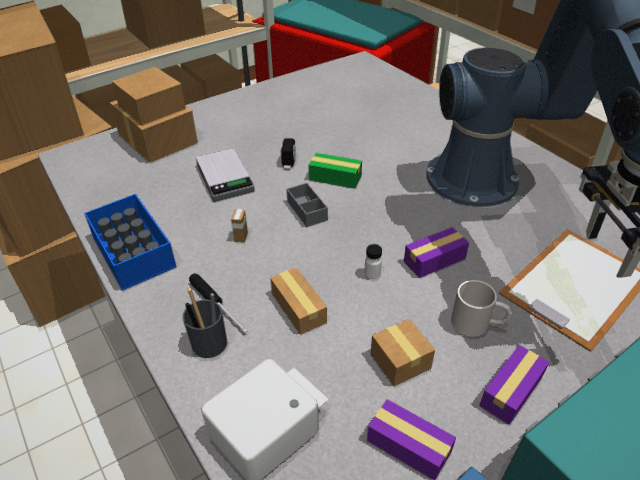

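View pics/top0.png

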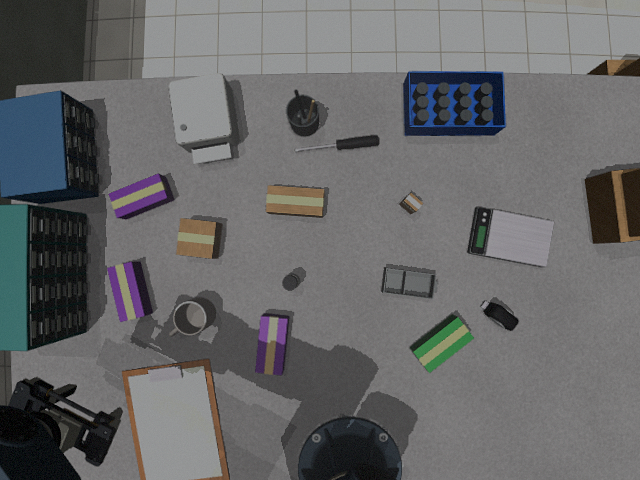

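The brown oblong carton shows at scene (299,300) and top (296,201). Its look-alikes are green at top (442,344) and purple at top (141,196), (128,291) and (272,344), plus a purple one at scene (411,438). Only the brown carton with lighter tape fits the description. The square carton, at top (199,239), is a different shape.

```bash
cat > h.py <<'E'
import numpy as np, cv2
from scipy.optimize import minimize
from scipy.spatial.transform import Rotation as R
def proj(cal,P):
    P=np.atleast_2d(P); T=cal["world_to_cam"]; q=P@T[:3,:3].T+T[:3,3]
    u=q[:,0]/-q[:,2]; v=-q[:,1]/-q[:,2]; r2=u*u+v*v; d=1+cal["k1"]*r2
    f=240/np.tan(np.radians(cal["vertical_fov"])/2)
    return np.c_[cal["cx"]+f*u*d, cal["cy"]+f*v*d]
def ray(cal,px):
    f=240/np.tan(np.radians(cal["vertical_fov"])/2)
    a=np.array([(px[0]-cal["cx"])/f,(px[1]-cal["cy"])/f]); b=a.copy()
    for _ in range(20): b=a/(1+cal["k1"]*(b@b))
    T=cal["world_to_cam"]; d=T[:3,:3].T@np.array([b[0],-b[1],-1]); o=-T[:3,:3].T@T[:3,3]
    return o,d/np.linalg.norm(d)
def atz(cal,px,z):
    o,d=ray(cal,px); return o+d*(z-o[2])/d[2]
def tri(c1,p1,c2,p2):
    o1,d1=ray(c1,p1);o2,d2=ray(c2,p2)
    A=np.c_[d1,-d2]; t=np.linalg.lstsq(A,o2-o1,rcond=None)[0]
    a=o1+d1*t[0]; b=o2+d2*t[1]; return (a+b)/2,np.linalg.norm(a-b)
def boxpts(dx,dy,h):
    return np.array([[sx*dx/2,sy*dy/2,z] for sx in(-1,1) for sy in(-1,1) for z in(0,h)])
def cylpts(d,h):
    a=np.linspace(0,2*np.pi,32,endpoint=False)
    return np.concatenate([np.c_[d/2*np.cos(a),d/2*np.sin(a),0*a+z] for z in(0,h)])
def place(pts,p):  # p x,y,z,yaw
    c,s=np.cos(p[3]),np.sin(p[3]); M=np.array([[c,-s,0],[s,c,0],[0,0,1]])
    return pts@M.T+np.array(p[:3])
S=4
def hullmask(cal,P,box):
    x0,y0,w,h=box; q=(proj(cal,P)+0.5-[x0,y0])*S
    m=np.zeros((h*S,w*S),np.uint8); hu=cv2.convexHull((q*16).round().astype(np.int32))
    cv2.fillConvexPoly(m,hu,1,shift=4); return cv2.resize(m.astype(np.float32),(w,h),interpolation=cv2.INTER_AREA)
def fit(parts,views,p0,fixed_z=None):
    """views: list (cal,mask). soft IoU"""
    B=[]
    for cal,m in views:
        ys,xs=np.nonzero(m); x0,y0=xs.min()-25,ys.min()-25; w,h=xs.max()-x0+26,ys.max()-y0+26
        x0=max(x0,0);y0=max(y0,0)
        mm=m[y0:y0+h,x0:x0+w].astype(np.float32); B.append((cal,mm,(x0,y0,mm.shape[1],mm.shape[0])))
    def cost(p):
        if fixed_z is not None: p=np.array([p[0],p[1],fixed_z,p[2]])
        c=0
        for cal,mm,b in B:
            h=hullmask(cal,place(parts,p),b); c+=1-np.minimum(h,mm).sum()/np.maximum(h,mm).sum()
        return c/len(B)
    best=None
    for dy in (0,0.3,-0.3,0.7):
        x=np.array(p0,float); x[3]+=dy
        st=np.array([.012,.012,.008,.25])
        if fixed_z is not None: x=x[[0,1,3]]; st=st[[0,1,3]]
        sim=np.vstack([x]+[x+np.eye(len(x))[i]*st[i] for i in range(len(x))])
        r=minimize(cost,x,method="Nelder-Mead",options=dict(initial_simplex=sim,xatol=1e-4,fatol=1e-5,maxiter=400))
        if best is None or r.fun<best.fun: best=r
    return best.x,best.fun
E
python3 - <<'E'
from plant import robot
import numpy as np, cv2, pickle
from h import *
cal={c:robot.get_calibration(c) for c in("scene","top")}
img={}
out={}
for n in("carton_mid","drawer_mid","jar_mid","slim_box_mid","plate_top"):
    for c in("scene","top"):
        r=robot.cut_out(c,n)
        out[n,c]=r
        print(n,c,[(round(x["conf"],2),[round(float(v)) for v in x["extent"]],int(x["mask"].sum())) for x in r])
pickle.dump(out,open("m0.pkl","wb"))
print(robot.read_state()["clock"])
E
```

```text
carton_mid scene [(0.8, [311, 151, 52, 35], 1365), (0.75, [478, 348, 70, 79], 2810), (0.71, [368, 403, 86, 76], 3895), (0.67, [273, 266, 55, 68], 2233), (0.66, [405, 226, 64, 49], 2025), (0.26, [233, 209, 14, 31], 488)]
carton_mid top [(0.91, [269, 189, 59, 27], 1641), (0.84, [413, 314, 63, 59], 1947), (0.71, [255, 311, 34, 65], 1725), (0.71, [105, 263, 47, 60], 1874), (0.55, [110, 178, 62, 42], 1737)]
drawer_mid scene [(0.88, [286, 181, 42, 44], 1172)]
drawer_mid top [(0.83, [381, 266, 56, 32], 1359)]
jar_mid scene [(0.86, [366, 243, 17, 35], 536)]
jar_mid top [(0.63, [283, 274, 17, 15], 230)]
slim_box_mid scene [(0.63, [231, 209, 15, 34], 446)]
slim_box_mid top [(0.63, [399, 195, 25, 16], 245), (0.53, [177, 219, 42, 38], 1588), (0.48, [383, 268, 57, 31], 1400)]
plate_top scene [(0.35, [189, 273, 48, 49], 428)]
plate_top top [(0.86, [465, 207, 88, 61], 3818)]
0.6
```

```bash
cat > fit0.py <<'E'
from plant import robot
import numpy as np, cv2, pickle
from h import *
cal={c:robot.get_calibration(c) for c in("scene","top")}
out=pickle.load(open("m0.pkl","rb"))
sel={"carton_mid":(3,0,boxpts(.13,.062,.05)),"drawer_mid":(0,0,np.vstack([boxpts(.116,.058,.04)])),"jar_mid":(0,0,cylpts(.036,.076)),"slim_box_mid":(0,0,boxpts(.025,.037,.07))}
img={c:cv2.imread(f"pics/{c}0.png") for c in cal}
res={}
tiles=[]
for n,(a,b,pts) in sel.items():
    ms,mt=out[n,"scene"][a]["mask"],out[n,"top"][b]["mask"]
    ys,xs=np.nonzero(mt); p=atz(cal["top"],(xs.mean(),ys.mean()),0.03)
    rect=cv2.minAreaRect(np.argwhere(mt)[:,::-1].astype(np.float32))
    for k,cs in enumerate([["scene","top"],["top"]]):
        x,f=fit(pts,[(cal[c],{"scene":ms,"top":mt}[c]) for c in cs],[p[0],p[1],0,1.57],None if k==0 else 0.0)
        print(n,cs,np.round(x,4),round(f,3))
        if k==0: res[n]=x
    for c in cal:
        m={"scene":ms,"top":mt}[c]
        ys,xs=np.nonzero(m); x0,y0=int(xs.mean())-45,int(ys.mean())-45
        t=cv2.resize(img[c][y0:y0+90,x0:x0+90],(400,400),interpolation=cv2.INTER_CUBIC)[:300*400//300]
        sc=400/90
        cn,_=cv2.findContours(cv2.resize(m[y0:y0+90,x0:x0+90].astype(np.uint8),(400,400)),0,2); cv2.drawContours(t,cn,-1,(255,255,0),1)
        q=(proj(cal[c],place(pts,res[n]))+.5-[x0,y0])*sc
        cv2.polylines(t,[cv2.convexHull(q.astype(np.int32))],1,(0,0,255),1)
        tiles.append(cv2.resize(t,(290,290)))
pickle.dump(res,open("res0.pkl","wb"))
for i in range(2): cv2.imwrite(f"pics/fit{i}.png",np.vstack([np.hstack(tiles[4*i:4*i+2]),np.hstack(tiles[4*i+2:4*i+4])]))
E
python3 fit0.py
```

```text
carton_mid ['scene', 'top'] [ 6.3330e-01  1.2040e-01 -1.0000e-03  1.4694e+00] 0.044
carton_mid ['top'] [0.6331 0.1211 1.4772] 0.037
drawer_mid ['scene', 'top'] [ 4.4000e-01 -1.4090e-01  7.0000e-04  1.4296e+00] 0.042
drawer_mid ['top'] [ 0.4398 -0.1405  1.4337] 0.047
jar_mid ['scene', 'top'] [ 0.4474  0.1313 -0.0015  1.3534] 0.101
jar_mid ['top'] [0.4476 0.1307 1.3662] 0.11
slim_box_mid ['scene', 'top'] [ 0.6245 -0.1473  0.      2.4337] 0.121
slim_box_mid ['top'] [ 0.6244 -0.1459  2.3421] 0.165
```

View pics/fit0.png

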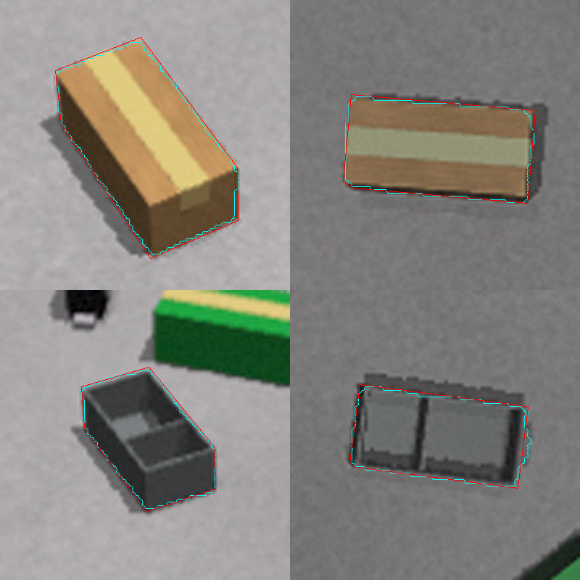

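View pics/fit1.png

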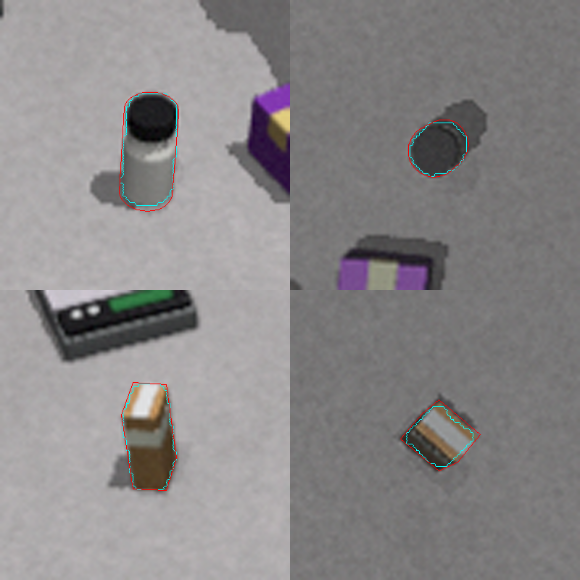

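Run:
```python
import cv2,numpy as np
a=cv2.imread("pics/scene0.png")[140:210,185:265]; b=cv2.imread("pics/top0.png")[197:277,460:560]
cv2.imwrite("pics/scale0.png",np.hstack([cv2.resize(a,(400,350),interpolation=2),cv2.resize(b,(400,320),interpolation=2)[:350] if 0 else np.pad(cv2.resize(b,(400,320),interpolation=2),((0,30),(0,0),(0,0)))]))
```

```text
(no output)
```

View pics/scale0.png

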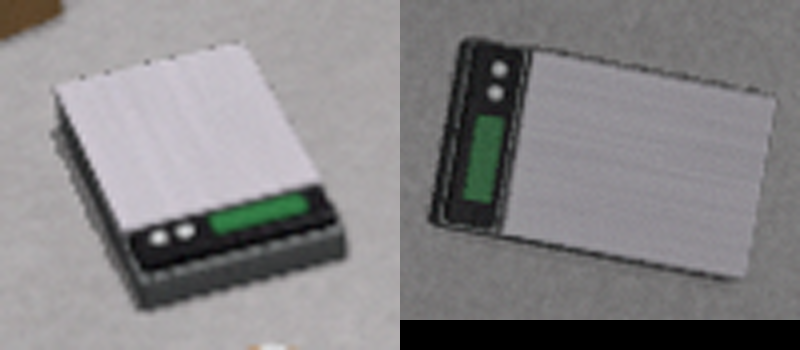

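The crops confirm the brown carton: the fits sit on its edges in both views, and all the things stand on the bench (z within 1.5 mm of 0). The drawer's larger compartment and pull point right in the top view (−y). Next I measure the scale plate.

Run:
```python
from plant import robot
import numpy as np, cv2, pickle
from h import *
cal={c:robot.get_calibration(c) for c in("scene","top")}
img={c:cv2.imread(f"pics/{c}0.png") for c in cal}
roi={"scene":(190,145,65,50),"top":(465,200,95,72)}; seed={"scene":(222,168),"top":(525,237)}
ms={}
for c in cal:
    g=cv2.cvtColor(img[c],6).astype(np.float32); x,y,w,h=roi[c]
    print(c, g[seed[c][1]-3:seed[c][1]+4,seed[c][0]-3:seed[c][0]+4].mean(), np.median(g[y-20:y-5,x:x+w]))
    v=(g[seed[c][1]-3:seed[c][1]+4,seed[c][0]-3:seed[c][0]+4].mean()+np.median(g[y-20:y-5,x:x+w]))/2
    b=np.zeros(g.shape,np.uint8); b[y:y+h,x:x+w]=(g[y:y+h,x:x+w]>v)
    b=cv2.morphologyEx(b,cv2.MORPH_OPEN,np.ones((3,3)))
    n,l=cv2.connectedComponents(b,connectivity=4); m=l==l[seed[c][1],seed[c][0]]
    m=cv2.morphologyEx(m.astype(np.uint8),cv2.MORPH_CLOSE,np.ones((5,5)))>0
    ms[c]=m; print(c,m.sum(),cv2.minAreaRect(np.argwhere(m)[:,::-1].astype(np.float32)))
pts=boxpts(.15,.11,0)
p=atz(cal["top"],(525,237),.03)
for cs,fz in((["scene","top"],None),(["top"],.03),(["scene"],.03)):
    x,f=fit(pts,[(cal[c],ms[c]) for c in cs],[p[0],p[1],.03,1.45],fz); print(cs,np.round(x,4),round(f,3))
    if fz is None: X=x
t=[]
for c in cal:
    x,y,w,h=roi[c]; im=cv2.resize(img[c][y-5:y+h+5,x-5:x+w+5],None,fx=4,fy=4,interpolation=2)
    q=((proj(cal[c],place(pts,X))+.5-[x-5,y-5])*4).astype(np.int32); cv2.polylines(im,[cv2.convexHull(q)],1,(0,0,255),1)
    t.append(np.pad(im,((0,340-im.shape[0]),(0,0),(0,0))))
cv2.imwrite("pics/platefit.png",np.hstack(t))
```

```text
scene 194.89796 167.0
scene 1199 ((222.32354736328125, 165.79412841796875), (30.802024841308594, 44.86909103393555), 75.96376037597656)
top 142.30612 118.0
top 2765 ((519.5239868164062, 237.86798095703125), (61.4471549987793, 45.52634811401367), 10.30484676361084)
['scene', 'top'] [ 0.5414 -0.4057  0.0287  1.3822] 0.058
['top'] [ 0.5419 -0.4033  1.3752] 0.062
['scene'] [ 0.5416 -0.4047  1.3779] 0.055
```

View pics/platefit.png

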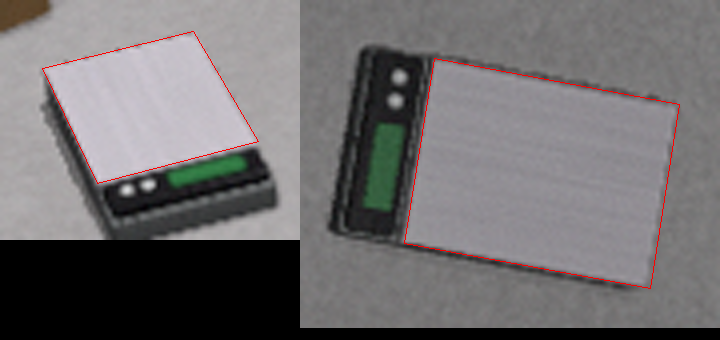

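```bash
cat > plan.py <<'E'
import sys
from plant import robot
import numpy as np
from scipy.spatial.transform import Rotation as R
def st():
    s=robot.read_state(); q=s["tcp_rot"]; M=R.from_quat([q[1],q[2],q[3],q[0]]).as_matrix(); return s,M
def plan(x,y,z,deg):
    s,M=st(); a=np.radians(deg)
    psi=np.degrees(np.arctan2(M[1,0],M[0,0])); 
    T=np.array([[np.cos(a),np.sin(a),0],[np.sin(a),-np.cos(a),0],[0,0,-1]])
    rv=R.from_matrix(M.T@T).as_rotvec()
    d=np.array([x,y,z])-s["ee_pos"]
    print("t",round(s["clock"],2),"tcp",np.round(s["ee_pos"],4),"psi",round(psi,2),"tilt",np.round(M[:,2],4),"open",round(s["opening"],3),"F",np.round(s["contact_force"],1))
    print("turn units",np.round(np.degrees(rv)/5,3),"shift units (after turn)",np.round(T.T@d/.03,3))
plan(*map(float,sys.argv[1:5]))
E
python3 plan.py 0.6332 0.1207 0.192 84.3
```

```text
t 0.6 tcp [0.2307 0.4993 0.1924] psi 155.2 tilt [ 0. -0. -1.] open 0.997 F [-0.1 -0.4 -0.3]
turn units [-0.    0.   14.18] shift units (after turn) [-1.1224e+01  1.4605e+01  1.4000e-02]
```

step_arm(
  turn=[
    [0, 0, 0.5],
    [0, 0, 1],
    [0, 0, 1],
    [0, 0, 1],
    [0, 0, 1],
    [0, 0, 1],
    [0, 0, 1],
    [0, 0, 1],
    [0, 0, 1],
    [0, 0, 1],
    [0, 0, 1],
    [0, 0, 1],
  ],
  delta_pos=[
    [0, 0, 0],
    [0, 0, 0],
    [0, 0, 0],
    [0, 0, 0],
    [0, 0, 0],
    [0, 0, 0],
    [0, 0, 0],
    [0, 0, 0],
    [0, 0, 0],
    [0, 0, 0],
    [0, 0, 0],
    [0, 0, 0],
  ],
  gripper=[1, 1, 1, 1, 1, 1, 1, 1, 1, 1, 1, 1],
  grip_force=20,
)

```text
clock: 1.6
ee_pos: [0.2306, 0.4993, 0.1924]
tcp_rot: [-0.0, 0.66, 0.752, 0.0]
contact_force: [-0.8, -0.4, -0.1]
opening: 1.005
```

step_arm(
  turn=[
    [0, 0, 1],
    [0, 0, 1],
    [0, 0, 0.68],
    [0, 0, 0],
    [0, 0, 0],
    [0, 0, 0],
    [0, 0, 0],
    [0, 0, 0],
    [0, 0, 0],
    [0, 0, 0],
    [0, 0, 0],
    [0, 0, 0],
  ],
  delta_pos=[
    [0, 0, 0],
    [0, 0, 0],
    [0, 0, 0],
    [-0.2, 0.26, 0],
    [-0.4, 0.52, 0],
    [-0.7, 0.91, 0],
    [-0.7, 0.91, 0],
    [-0.7, 0.91, 0],
    [-0.7, 0.91, 0],
    [-0.7, 0.91, 0],
    [-0.7, 0.91, 0],
    [-0.7, 0.91, 0],
  ],
  gripper=[1, 1, 1, 1, 1, 1, 1, 1, 1, 1, 1, 1],
)

```text
clock: 2.6
ee_pos: [0.429, 0.3119, 0.1926]
tcp_rot: [0.0, 0.741, 0.672, 0.0]
contact_force: [0.4, 0.5, 0.5]
opening: 1.0
```

```bash
python3 plan.py 0.6332 0.1207 0.192 84.3
```

```text
t 2.6 tcp [0.429  0.3119 0.1926] psi 84.44 tilt [ 3.e-04  0.e+00 -1.e+00] open 1.0 F [0.4 0.5 0.5]
turn units [ 0.003 -0.001  0.028] shift units (after turn) [-5.664  7.407  0.02 ]
```

step_arm(
  turn=[
    [0, 0, 0],
    [0, 0, 0],
    [0, 0, 0],
    [0, 0, 0],
    [0, 0, 0],
    [0, 0, 0],
    [0, 0, 0],
    [0, 0, 0],
    [0, 0, 0],
    [0, 0, 0],
    [0, 0, 0],
    [0, 0, 0],
  ],
  delta_pos=[
    [-0.7, 0.91, 0],
    [-0.7, 0.91, 0],
    [-0.7, 0.91, 0],
    [-0.7, 0.91, 0],
    [-0.7, 0.91, 0],
    [-0.7, 0.91, 0],
    [-0.7, 0.91, 0],
    [-0.5, 0.7, 0],
    [-0.26, 0.3, 0],
    [0, 0, 0],
    [0, 0, 0.5],
    [0, 0, 1],
  ],
  gripper=[1, 1, 1, 1, 1, 1, 1, 1, 1, 1, 1, 1],
)

```text
clock: 3.6
ee_pos: [0.6319, 0.1238, 0.1502]
tcp_rot: [0.002, 0.741, 0.672, 0.002]
contact_force: [0.5, 0.5, 0.2]
opening: 1.0
```

```bash
python3 plan.py 0.6332 0.1207 0.014 84.3
python3 - <<'E'
from plant import robot
import cv2,numpy as np
a=robot.get_image("scene"); b=robot.get_image("top")
cv2.imwrite("pics/a1.png",np.hstack([cv2.resize(a[200:360,200:400],(400,320)),cv2.resize(b[120:280,200:400],(400,320))])[:,:,::-1])
E
```

```text
t 3.6 tcp [0.6319 0.1238 0.1502] psi 84.39 tilt [ 0.0058  0.001  -1.    ] open 1.0 F [0.5 0.5 0.2]
turn units [ 0.065 -0.018  0.019] shift units (after turn) [-0.1    0.054  4.542]
```

View pics/a1.png

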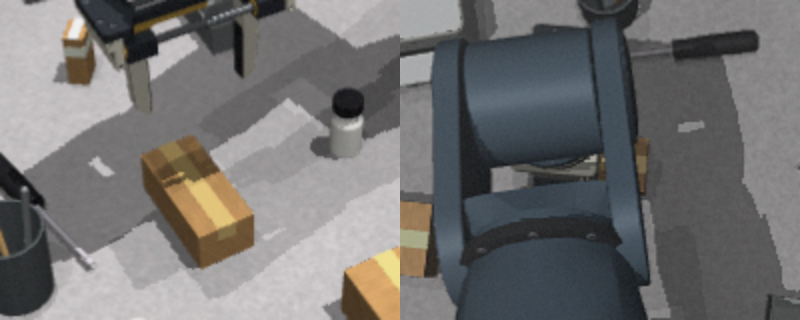

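```bash
cat > tipchk.py <<'E'
from plan import *
E
python3 - <<'E'
from plant import robot
import numpy as np
from h import *
s=robot.read_state(); q=s["tcp_rot"]; M=R.from_quat([q[1],q[2],q[3],q[0]]).as_matrix()
c=robot.get_calibration("scene")
o=.0465*s["opening"]
for k in(-1,0,1): 
    p=proj(c,s["ee_pos"]+k*o*M[:,1])[0]; print(k,p,(p-[200,200])*2)
E
```

```text
-1 [319.97113098 248.32003418] [239.94226196  96.64006837]
0 [298.50772257 256.62497169] [197.01544514 113.24994337]
1 [276.40616156 265.17544498] [152.81232312 130.35088996]
```

Run:
```python
from plant import robot
import numpy as np,cv2
from h import *
im=robot.get_image("scene")[:,:,::-1].copy()
s=robot.read_state(); q=s["tcp_rot"]; M=R.from_quat([q[1],q[2],q[3],q[0]]).as_matrix()
print(s["clock"],s["ee_pos"])
c=robot.get_calibration("scene")
x0,y0=230,190
t=cv2.resize(im[y0:y0+150,x0:x0+150],(600,600),interpolation=2)
for k in(-1,1):
  for dx in(-.0075,.0075):
    for h in (0,-.0188):
      p=proj(c,s["ee_pos"]+k*.0465*M[:,1]+dx*M[:,0]+h*M[:,2])[0]
      cv2.circle(t,tuple(int(v) for v in (p+.5-[x0,y0])*4),3,(0,0,255) if h==0 else (0,255,0),-1)
cv2.imwrite("pics/a2.png",t)
```

```text
3.75 [0.6288499  0.12366755 0.14617242]
```

View pics/a2.png

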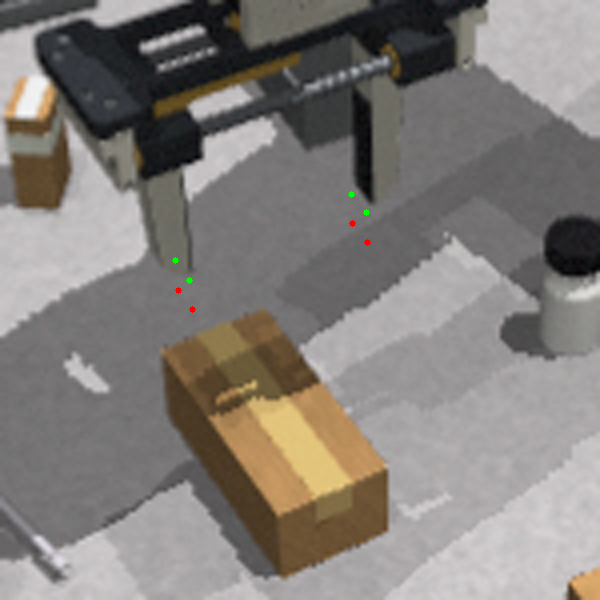

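step_arm(
  turn=[
    [0, 0, 0],
    [0, 0, 0],
    [0, 0, 0],
    [0, 0, 0],
  ],
  delta_pos=[
    [0, 0, 0],
    [0, 0, 0],
    [0, 0, 0],
    [0, 0, 0],
  ],
  gripper=[1, 1, 1, 1],
)

```text
clock: 4.08
ee_pos: [0.6312, 0.1231, 0.1486]
tcp_rot: [0.0, 0.741, 0.671, 0.001]
contact_force: [0.4, -0.3, -0.1]
opening: 1.004
```

```bash
cat > tips.py <<'E'
import sys
from plant import robot
import numpy as np,cv2
from h import *
def main(out):
    im=robot.get_image("scene")[:,:,::-1].copy()
    s=robot.read_state(); q=s["tcp_rot"]; M=R.from_quat([q[1],q[2],q[3],q[0]]).as_matrix()
    print(s["clock"],s["ee_pos"],s["joint_positions"],M[:,2])
    c=robot.get_calibration("scene")
    p=proj(c,s["ee_pos"])[0]; x0,y0=np.clip((p-75).astype(int),0,[490,330])
    t=cv2.resize(im[y0:y0+150,x0:x0+150],(600,600),interpolation=2)
    for k in(-1,1):
      for dx in(-.0075,.0075):
        for h in (0,-.0188):
          p=proj(c,s["ee_pos"]+k*.0465*s["opening"]*M[:,1]+dx*M[:,0]+h*M[:,2])[0]
          cv2.circle(t,tuple(int(v) for v in (p+.5-[x0,y0])*4),3,(0,0,255) if h==0 else (0,255,0),-1)
    cv2.imwrite(out,t)
main(sys.argv[1])
E
python3 tips.py pics/a3.png; python3 plan.py 0.6332 0.1207 0.014 84.3
```

```text
4.1333 [0.63111516 0.12299346 0.14830092] [ 1.20100345e-01  5.62015395e-01  1.43743292e+00 -2.74293802e-05
  1.14098433e+00  2.19411642e-01] [ 1.15463566e-03  1.14227318e-04 -9.99999327e-01]
t 4.13 tcp [0.6311 0.123  0.1483] psi 84.31 tilt [ 1.2e-03  1.0e-04 -1.0e+00] open 1.001 F [-0.2 -0.4 -0.1]
turn units [ 0.013 -0.003  0.002] shift units (after turn) [-0.069  0.077  4.477]
```

View pics/a3.png

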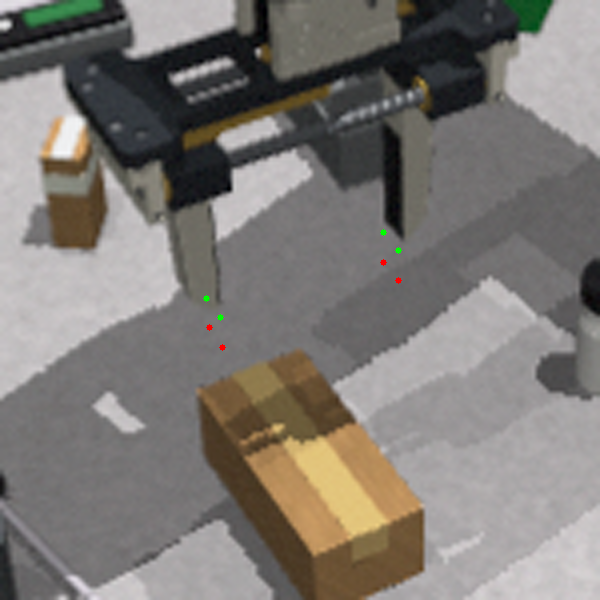

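Run:
```python
from plant import robot
import numpy as np,cv2
from h import *
cal={c:robot.get_calibration(c) for c in("scene","top")}
ee=np.array([.2307,.4993,.1924]); a=np.radians(155.2); X=np.array([np.cos(a),np.sin(a),0]); Y=np.array([np.sin(a),-np.cos(a),0])
tl=[]
for c in cal:
    im=cv2.imread(f"pics/{c}0.png")
    x0,y0=(490,90) if c=="scene" else (0,330)
    t=cv2.resize(im[y0:y0+150,x0:x0+150],(400,400),interpolation=2)
    for k in(-1,1):
      for dx in(-.0075,.0075):
        for h in(0,.0188,):
          p=proj(cal[c],ee+k*.0465*Y+dx*X+[0,0,h])[0]
          cv2.circle(t,tuple(int(v) for v in (p+.5-[x0,y0])*400/150),2,(0,0,255) if h==0 else (0,255,0),-1)
    tl.append(t)
    print(c,proj(cal[c],[[0,0,0],[0,.1,0],[.1,0,0],[0,-.1,0]]).round())
cv2.imwrite("pics/start.png",np.hstack(tl))
```

```text
scene [[471. 178.]
 [499. 196.]
 [444. 191.]
 [445. 161.]]
top [[349. 466.]
 [308. 466.]
 [349. 425.]
 [391. 466.]]
```

View pics/start.png

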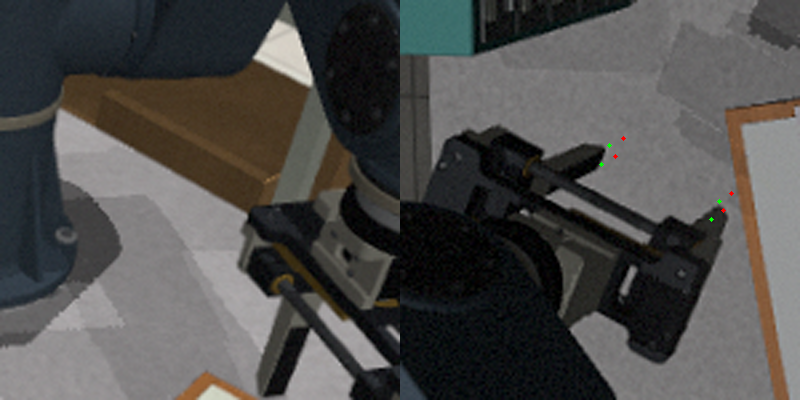

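step_arm(
  turn=[
    [0, 0, 0],
    [0, 0, 0],
    [0, 0, 0],
    [0, 0, 0],
    [0, 0, 0],
    [0, 0, 0],
    [0, 0, 0],
  ],
  delta_pos=[
    [-0.07, 0.07, 0.5],
    [0, 0, 1],
    [0, 0, 1],
    [0, 0, 0.8],
    [0, 0, 0],
    [0, 0, 0],
    [0, 0, 0],
  ],
  gripper=[1, 1, 1, 1, 1, 1, 1],
)

```text
clock: 4.72
ee_pos: [0.6338, 0.1207, 0.0503]
tcp_rot: [0.001, 0.741, 0.671, 0.001]
contact_force: [0.1, 0.5, -0.1]
opening: 0.999
```

```bash
python3 tips.py pics/a4.png; python3 plan.py 0.6332 0.1207 0.014 84.3
```

```text
4.7667 [0.63397402 0.12076126 0.05060077] [1.16100657e-01 6.80115617e-01 1.49787748e+00 3.50493177e-05
 9.60574360e-01 2.15491450e-01] [ 3.00149683e-03  3.78968314e-04 -9.99995424e-01]
t 4.77 tcp [0.634  0.1208 0.0506] psi 84.3 tilt [ 3.e-03  4.e-04 -1.e+00] open 1.0 F [-0.1  0.5  0.2]
turn units [ 0.034 -0.008  0.001] shift units (after turn) [-0.005 -0.025  1.22 ]
```

View pics/a4.png

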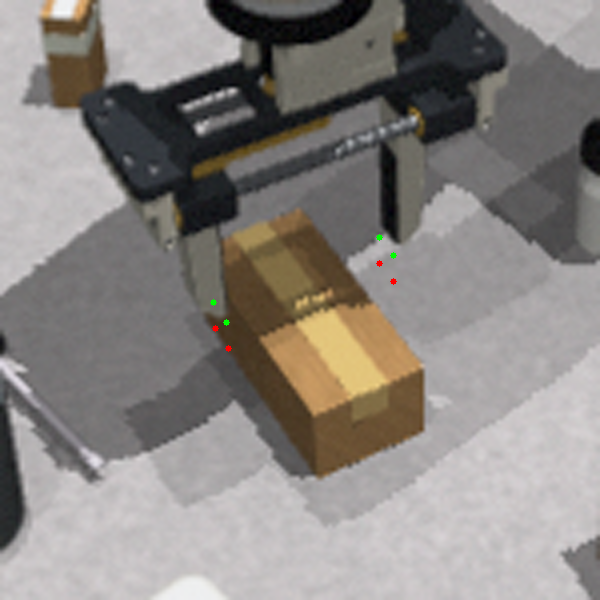

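step_arm(
  turn=[
    [0, 0, 0],
    [0, 0, 0],
    [0, 0, 0],
    [0, 0, 0],
    [0, 0, 0],
    [0, 0, 0],
  ],
  delta_pos=[
    [0, 0, 0.5],
    [0, 0, 0.5],
    [0, 0, 0.35],
    [0, 0, 0],
    [0, 0, 0],
    [0, 0, 0],
  ],
  gripper=[1, 1, 1, 1, 1, 1],
)

```text
clock: 5.27
ee_pos: [0.6335, 0.1207, 0.0092]
tcp_rot: [0.0, 0.741, 0.671, 0.001]
contact_force: [0.3, 0.3, -0.5]
opening: 1.001
```

```bash
python3 tips.py pics/a5.png; python3 plan.py 0.6332 0.1207 0.014 84.3
```

```text
5.3167 [0.6334823  0.12069793 0.00915976] [1.16096238e-01 7.37065691e-01 1.51268055e+00 2.38393946e-05
 8.90120321e-01 2.15519791e-01] [ 1.71232860e-03  2.18345176e-04 -9.99998510e-01]
t 5.32 tcp [0.6335 0.1207 0.0092] psi 84.3 tilt [ 1.7e-03  2.0e-04 -1.0e+00] open 1.0 F [ 0.5 -0.5  0.5]
turn units [ 0.019 -0.004  0.001] shift units (after turn) [-0.001 -0.009 -0.161]
```

View pics/a5.png

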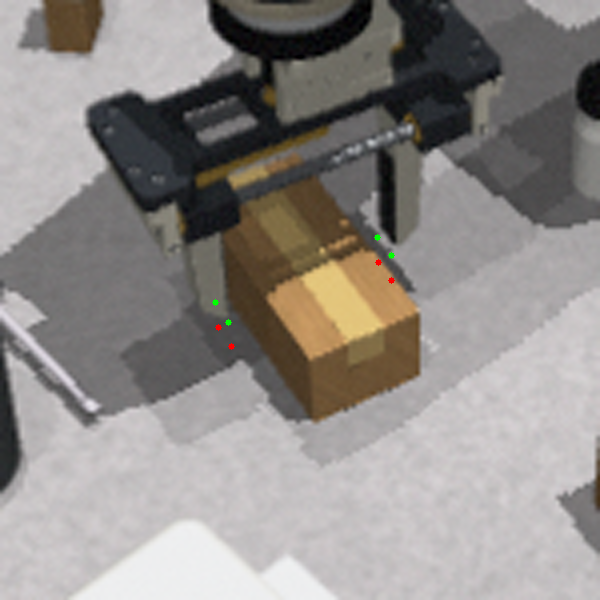

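step_arm(
  turn=[
    [0, 0, 0],
    [0, 0, 0],
    [0, 0, 0],
    [0, 0, 0],
    [0, 0, 0],
  ],
  delta_pos=[
    [0, 0, 0.15],
    [0, 0, 0.1],
    [0, 0, 0.05],
    [0, 0, 0.05],
    [0, 0, 0],
  ],
  gripper=[1, 1, 1, 1, 1],
)

```text
clock: 5.73
ee_pos: [0.6325, 0.1206, -0.0029]
tcp_rot: [-0.0, 0.741, 0.671, -0.0]
contact_force: [-0.7, -1.0, -0.1]
opening: 0.998
```

step_arm(
  turn=[
    [0, 0, 0],
    [0, 0, 0],
    [0, 0, 0],
    [0, 0, 0],
    [0, 0, 0],
  ],
  delta_pos=[
    [0, 0, 0.1],
    [0, 0, 0.1],
    [0, 0, 0.05],
    [0, 0, 0.05],
    [0, 0, 0],
  ],
  gripper=[1, 1, 1, 1, 1],
)

```text
clock: 6.15
ee_pos: [0.6325, 0.1206, -0.012]
tcp_rot: [-0.0, 0.741, 0.671, -0.0]
contact_force: [0.2, 0.3, 0.4]
opening: 1.004
```

step_arm(
  turn=[
    [0, 0, 0],
    [0, 0, 0],
    [0, 0, 0],
    [0, 0, 0],
    [0, 0, 0],
  ],
  delta_pos=[
    [0, 0, 0.05],
    [0, 0, 0.05],
    [0, 0, 0.05],
    [0, 0, 0.05],
    [0, 0, 0],
  ],
  gripper=[1, 1, 1, 1, 1],
)

```text
clock: 6.57
ee_pos: [0.6325, 0.1206, -0.0179]
tcp_rot: [-0.0, 0.741, 0.671, -0.0]
contact_force: [-0.1, 0.1, -0.4]
opening: 1.003
```

step_arm(
  turn=[
    [0, 0, 0],
    [0, 0, 0],
  ],
  delta_pos=[
    [0, 0, 0.06],
    [0, 0, 0],
  ],
  gripper=[1, 1],
)

```text
clock: 6.73
ee_pos: [0.6326, 0.1206, -0.0196]
tcp_rot: [-0.0, 0.741, 0.671, -0.0]
contact_force: [0.1, -0.4, -0.4]
opening: 1.002
```

step_arm(
  turn=[
    [0, 0, 0],
    [0, 0, 0],
  ],
  delta_pos=[
    [0, 0, 0.04],
    [0, 0, 0],
  ],
  gripper=[1, 1],
)

```text
clock: 6.9
ee_pos: [0.6327, 0.1206, -0.0207]
tcp_rot: [-0.0, 0.741, 0.671, -0.0]
contact_force: [0.2, -0.3, 0.2]
opening: 0.999
```

step_arm(
  turn=[
    [0, 0, 0],
    [0, 0, 0],
  ],
  delta_pos=[
    [0, 0, 0.04],
    [0, 0, 0],
  ],
  gripper=[1, 1],
)

```text
clock: 7.07
ee_pos: [0.6327, 0.1206, -0.0219]
tcp_rot: [-0.0, 0.741, 0.671, -0.0]
contact_force: [-1.0, -0.6, -0.1]
opening: 0.999
```

step_arm(
  turn=[
    [0, 0, 0],
    [0, 0, 0],
  ],
  delta_pos=[
    [0, 0, 0.04],
    [0, 0, 0],
  ],
  gripper=[1, 1],
)

```text
clock: 7.23
ee_pos: [0.6326, 0.1206, -0.0232]
tcp_rot: [-0.0, 0.741, 0.671, -0.0]
contact_force: [-0.3, -0.1, -0.2]
opening: 1.0
```

step_arm(
  turn=[
    [0, 0, 0],
    [0, 0, 0],
  ],
  delta_pos=[
    [0, 0, 0.03],
    [0, 0, 0],
  ],
  gripper=[1, 1],
)

```text
clock: 7.4
ee_pos: [0.6327, 0.1206, -0.024]
tcp_rot: [-0.0, 0.741, 0.671, -0.0]
contact_force: [0.2, 0.2, -1.0]
opening: 1.002
```

```bash
python3 tips.py pics/a6.png
```

```text
7.45 [ 0.63266925  0.12058572 -0.02396592] [ 1.16083403e-01  7.85478901e-01  1.51923790e+00 -1.50755277e-05
  8.37050385e-01  2.15540433e-01] [-1.72058017e-04 -3.13353022e-05 -9.99999985e-01]
```

View pics/a6.png

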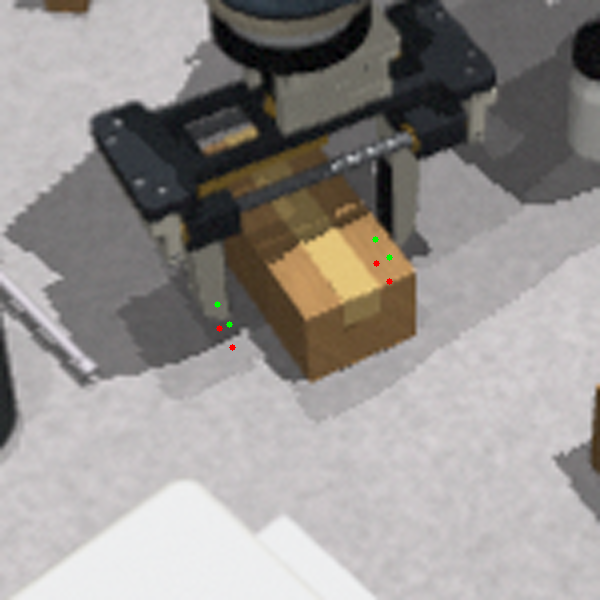

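Run:
```python
from plant import robot
import numpy as np
from h import *
c=robot.get_calibration("scene"); s=robot.read_state()
p=proj(c,s["ee_pos"])[0]; x0,y0=(p-75).astype(int)
q=s["tcp_rot"]; M=R.from_quat([q[1],q[2],q[3],q[0]]).as_matrix()
ex=[proj(c,[s["ee_pos"][0],s["ee_pos"][1],0]+k*.0465*M[:,1]+np.array([0,0,0])+d*M[:,0])[0] for k in(-1,1) for d in(-.0075,.0075)]
print("expected inner tip corners at z=0 zoom", [((e+.5-[x0,y0])*4).round() for e in ex])
for z in (0,.003,.006):
  for pt in((205,315),(218,320),(228,315)):
    w=atz(c,np.array(pt)/4+[x0-.5,y0-.5],z); print(z,pt,w.round(4),((w-s["ee_pos"])@M[:,:2]).round(4))
```

```text
expected inner tip corners at z=0 zoom [array([376., 233.]), array([389., 251.]), array([217., 298.]), array([229., 318.])]
0 (205, 315) [ 0.689   0.1147 -0.    ] [-0.0002  0.0566]
0 (218, 320) [0.6852 0.1214 0.    ] [0.006  0.0522]
0 (228, 315) [0.6793 0.1215 0.    ] [0.0055 0.0463]
0.003 (205, 315) [0.6901 0.117  0.003 ] [0.0022 0.0575]
0.003 (218, 320) [0.6864 0.1237 0.003 ] [0.0084 0.0532]
0.003 (228, 315) [0.6805 0.1238 0.003 ] [0.0079 0.0473]
0.006 (205, 315) [0.6913 0.1194 0.006 ] [0.0046 0.0584]
0.006 (218, 320) [0.6876 0.126  0.006 ] [0.0108 0.0541]
0.006 (228, 315) [0.6817 0.1261 0.006 ] [0.0103 0.0482]
```

Run:
```python
import cv2
im=cv2.imread("pics/a6.png")[220:370,150:300]
cv2.imwrite("pics/a6z.png",cv2.resize(im,(600,600),interpolation=cv2.INTER_NEAREST))
```

```text
(no output)
```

View pics/a6z.png

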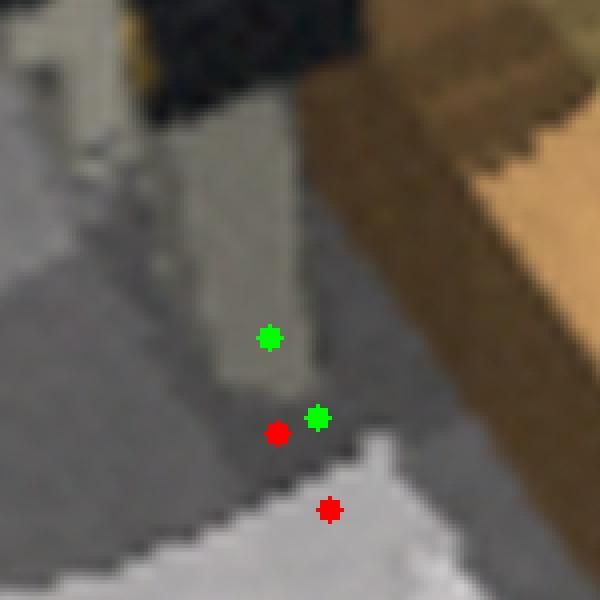

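The touch-down found no contact down to a reported TCP z of −0.024. In the picture the fingertips are just at the bench there, so the real tips sit about 24 mm above the reported TCP. I use that offset from here on: up 12 mm, then grip.

step_arm(
  turn=[
    [0, 0, 0],
    [0, 0, 0],
    [0, 0, 0],
    [0, 0, 0],
    [0, 0, 0],
    [0, 0, 0],
    [0, 0, 0],
    [0, 0, 0],
    [0, 0, 0],
    [0, 0, 0],
    [0, 0, 0],
    [0, 0, 0],
  ],
  delta_pos=[
    [0, 0, -0.2],
    [0, 0, -0.2],
    [0, 0, 0],
    [0, 0, 0],
    [0, 0, 0],
    [0, 0, 0],
    [0, 0, 0],
    [0, 0, 0],
    [0, 0, 0],
    [0, 0, 0],
    [0, 0, 0],
    [0, 0, 0],
  ],
  gripper=[1, 1, 1, 0.8, 0.6, 0.5, 0.4, 0.4, 0.4, 0.4, 0.4, 0.4],
  grip_force=25,
)

```text
clock: 8.45
ee_pos: [0.6327, 0.1206, -0.012]
tcp_rot: [-0.0, 0.741, 0.671, -0.0]
contact_force: [1.0, 0.8, -2.6]
opening: 0.665
```

```bash
python3 tips.py pics/a7.png;python3 plan.py 0.5416 -0.4045 0.12 79
```

```text
8.5 [ 0.63266037  0.12058243 -0.01198979] [ 1.16075485e-01  7.67534626e-01  1.51774956e+00 -2.40771591e-06
  8.56485433e-01  2.15553909e-01] [-1.75563811e-04 -2.23021362e-05 -9.99999984e-01]
t 8.5 tcp [ 0.6327  0.1206 -0.012 ] psi 84.3 tilt [-2.e-04 -0.e+00 -1.e+00] open 0.668 F [ 0.5 -0.3 -2. ]
turn units [-2.00e-03  1.00e-03  1.06e+00] shift units (after turn) [-17.76   0.36  -4.4 ]
```

View pics/a7.png

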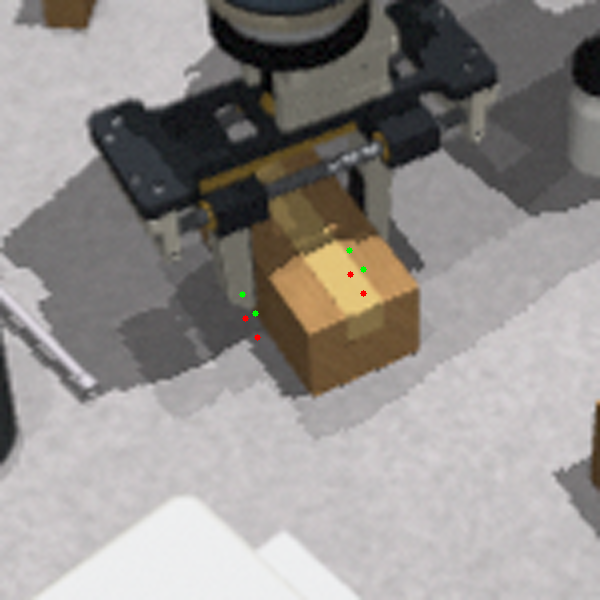

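step_arm(
  turn=[
    [0, 0, 0],
    [0, 0, 0],
    [0, 0, 0],
    [0, 0, 0.3],
    [0, 0, 0.5],
    [0, 0, 0.26],
    [0, 0, 0],
    [0, 0, 0],
    [0, 0, 0],
    [0, 0, 0],
    [0, 0, 0],
    [0, 0, 0],
  ],
  delta_pos=[
    [0, 0, -0.2],
    [0, 0, -0.4],
    [0, 0, -0.8],
    [0, 0, -0.9],
    [0, 0, -0.9],
    [0, 0, -0.8],
    [0, 0, -0.4],
    [-0.3, 0, 0],
    [-0.6, 0.02, 0],
    [-0.8, 0.02, 0],
    [-1, 0.02, 0],
    [-1, 0.02, 0],
  ],
  gripper=[0.4, 0.4, 0.4, 0.4, 0.4, 0.4, 0.4, 0.4, 0.4, 0.4, 0.4, 0.4],
)

```text
clock: 9.5
ee_pos: [0.6124, 0.0098, 0.1185]
tcp_rot: [-0.001, 0.771, 0.637, -0.001]
contact_force: [0.2, -0.4, -3.2]
opening: 0.667
```

step_arm(
  turn=[
    [0, 0, 0],
    [0, 0, 0],
    [0, 0, 0],
    [0, 0, 0],
    [0, 0, 0],
    [0, 0, 0],
    [0, 0, 0],
    [0, 0, 0],
    [0, 0, 0],
    [0, 0, 0],
    [0, 0, 0],
    [0, 0, 0],
  ],
  delta_pos=[
    [-1, 0.02, 0],
    [-1, 0.02, 0],
    [-1, 0.02, 0],
    [-1, 0.02, 0],
    [-1, 0.02, 0],
    [-1, 0.02, 0],
    [-1, 0.02, 0],
    [-1, 0.02, 0],
    [-1, 0.02, 0],
    [-1, 0.02, 0],
    [-1, 0.02, 0],
    [-1, 0.02, 0],
  ],
  gripper=[0.4, 0.4, 0.4, 0.4, 0.4, 0.4, 0.4, 0.4, 0.4, 0.4, 0.4, 0.4],
)

```text
clock: 10.5
ee_pos: [0.5506, -0.3449, 0.1184]
tcp_rot: [-0.001, 0.771, 0.636, -0.0]
contact_force: [0.3, -0.3, -2.8]
opening: 0.667
```

```bash
python3 plan.py 0.5416 -0.4045 0.12 79
```

```text
t 10.5 tcp [ 0.5506 -0.3449  0.1184] psi 79.05 tilt [-0.0023  0.0015 -1.    ] open 0.667 F [ 0.3 -0.3 -2.8]
turn units [-0.029 -0.012  0.01 ] shift units (after turn) [-2.007  0.085 -0.054]
```

step_arm(
  turn=[
    [0, 0, 0],
    [0, 0, 0],
    [0, 0, 0],
    [0, 0, 0],
    [0, 0, 0],
    [0, 0, 0],
    [0, 0, 0],
    [0, 0, 0],
  ],
  delta_pos=[
    [-0.9, 0.03, 0],
    [-0.6, 0.03, 0],
    [-0.4, 0.02, 0],
    [-0.1, 0, 0.3],
    [0, 0, 0.7],
    [0, 0, 0.5],
    [0, 0, 0],
    [0, 0, 0],
  ],
  gripper=[0.4, 0.4, 0.4, 0.4, 0.4, 0.4, 0.4, 0.4],
)

```text
clock: 11.17
ee_pos: [0.5427, -0.4016, 0.0738]
tcp_rot: [-0.001, 0.771, 0.636, -0.0]
contact_force: [0.3, -0.4, -3.1]
opening: 0.666
```

```bash
python3 plan.py 0.5416 -0.4045 0.018 79
python3 - <<'E'
from plant import robot
import cv2,numpy as np
a=robot.get_image("scene"); b=robot.get_image("top")
cv2.imwrite("pics/b_s.png",a[:,:,::-1]);cv2.imwrite("pics/b_t.png",b[:,:,::-1])
cv2.imwrite("pics/b1.png",np.hstack([cv2.resize(a[90:240,150:300],(400,400)),cv2.resize(b[160:310,430:580],(400,400))])[:,:,::-1])
E
```

```text
t 11.17 tcp [ 0.5427 -0.4016  0.0738] psi 79.06 tilt [-0.0021  0.0019 -1.    ] open 0.666 F [ 0.3 -0.4 -3.1]
turn units [-0.028 -0.017  0.012] shift units (after turn) [-0.101 -0.019  1.859]
```

View pics/b1.png

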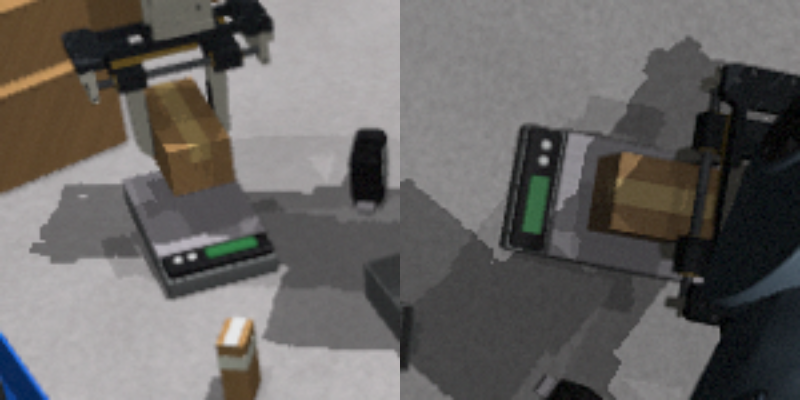

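```bash
cat > ov.py <<'E'
from plant import robot
import numpy as np, cv2
from h import *
def wire(t,cal,dims,p,x0,y0,s,col):
    P=place(boxpts(*dims),p); q=((proj(cal,P)+.5-[x0,y0])*s).astype(int)
    for i in range(8):
        for j in range(i):
            if sum(((i^j)>>k)&1 for k in range(3))==1: cv2.line(t,tuple(int(v) for v in q[i]),tuple(int(v) for v in q[j]),col,1)
def overlay(out,items,pref,rs=(150,90,150),rt=(430,160,150)):
    ts=[]
    for c,r in(("scene",rs),("top",rt)):
        cal=robot.get_calibration(c); im=cv2.imread(f"pics/{pref}_{c[0]}.png"); x0,y0,w=r; s=400/w
        t=cv2.resize(im[y0:y0+w,x0:x0+w],(400,400),interpolation=2)
        for dims,p,col in items: wire(t,cal,dims,p,x0,y0,s,col)
        ts.append(t)
    cv2.imwrite(out,np.hstack(ts))
def grab(pref):
    for c in("scene","top"): cv2.imwrite(f"pics/{pref}_{c[0]}.png",robot.get_image(c)[:,:,::-1])
E
python3 - <<'E'
from ov import *
s=robot.read_state()
e=s["ee_pos"]
overlay("pics/b2.png",[((.13,.062,.05),[e[0],e[1],e[2]+.012,np.radians(79.05)],(0,0,255)),((.15,.11,.0),[.5416,-.4045,.03,1.379],(0,255,255))],"b")
E
```

```text
(no output)
```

View pics/b2.png

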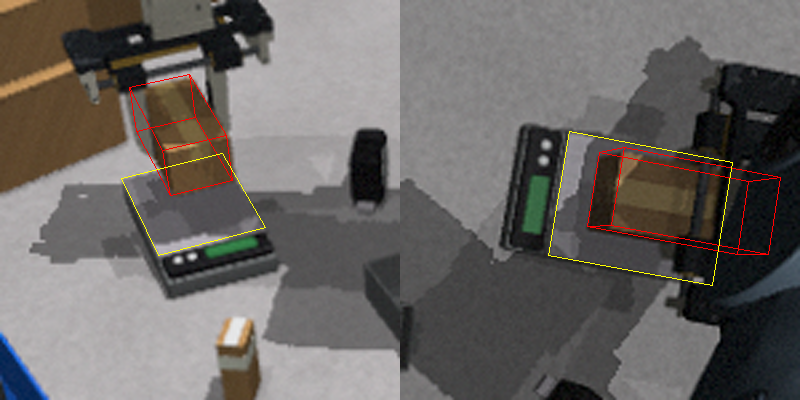

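step_arm(
  turn=[
    [0, 0, 0],
    [0, 0, 0],
    [0, 0, 0],
    [0, 0, 0],
    [0, 0, 0],
    [0, 0, 0],
    [0, 0, 0],
    [0, 0, 0],
  ],
  delta_pos=[
    [-0.05, 0, 0.3],
    [-0.04, -0.02, 0.5],
    [0, 0, 0.5],
    [0, 0, 0.3],
    [0, 0, 0.05],
    [0, 0, 0],
    [0, 0, 0],
    [0, 0, 0],
  ],
  gripper=[0.4, 0.4, 0.4, 0.4, 0.4, 0.4, 0.4, 0.4],
)

```text
clock: 11.93
ee_pos: [0.5426, -0.4059, 0.0267]
tcp_rot: [0.001, 0.772, 0.636, 0.0]
contact_force: [0.4, -0.6, -2.2]
opening: 0.666
```

```bash
python3 plan.py 0.5416 -0.4045 0.018 79
```

```text
t 11.93 tcp [ 0.5426 -0.4059  0.0267] psi 79.01 tilt [ 0.0012 -0.0011 -1.    ] open 0.666 F [ 0.4 -0.6 -2.2]
turn units [0.016 0.01  0.001] shift units (after turn) [ 0.039 -0.042  0.289]
```

step_arm(
  turn=[
    [0, 0, 0],
    [0, 0, 0],
    [0, 0, 0],
    [0, 0, 0],
    [0, 0, 0],
  ],
  delta_pos=[
    [0.03, -0.04, 0.07],
    [0, 0, 0.05],
    [0, 0, 0],
    [0, 0, 0],
    [0, 0, 0],
  ],
  gripper=[0.4, 0.4, 0.4, 0.4, 0.4],
)

```text
clock: 12.35
ee_pos: [0.5411, -0.4044, 0.0221]
tcp_rot: [0.0, 0.772, 0.636, -0.0]
contact_force: [-0.4, -0.3, -3.1]
opening: 0.665
```

```bash
python3 plan.py 0.5416 -0.4045 0.018 79
```

```text
t 12.35 tcp [ 0.5411 -0.4044  0.0221] psi 79.0 tilt [ 0.e+00 -1.e-04 -1.e+00] open 0.665 F [-0.4 -0.3 -3.1]
turn units [0.001 0.001 0.001] shift units (after turn) [-0.001  0.016  0.137]
```

step_arm(
  turn=[
    [0, 0, 0],
    [0, 0, 0],
    [0, 0, 0],
    [0, 0, 0],
  ],
  delta_pos=[
    [0, 0.01, 0.05],
    [0, 0, 0.05],
    [0, 0, 0],
    [0, 0, 0],
  ],
  gripper=[0.4, 0.4, 0.4, 0.4],
)

```text
clock: 12.68
ee_pos: [0.5413, -0.4044, 0.0188]
tcp_rot: [-0.0, 0.772, 0.636, -0.0]
contact_force: [-0.3, -0.6, -3.8]
opening: 0.663
```

step_arm(
  turn=[
    [0, 0, 0],
    [0, 0, 0],
    [0, 0, 0],
  ],
  delta_pos=[
    [0, 0, 0.03],
    [0, 0, 0],
    [0, 0, 0],
  ],
  gripper=[0.4, 0.4, 0.4],
)

```text
clock: 12.93
ee_pos: [0.5414, -0.4044, 0.0181]
tcp_rot: [-0.0, 0.772, 0.636, -0.0]
contact_force: [1.0, 0.9, -3.2]
opening: 0.664
```

step_arm(
  turn=[
    [0, 0, 0],
    [0, 0, 0],
    [0, 0, 0],
  ],
  delta_pos=[
    [0, 0, 0.03],
    [0, 0, 0],
    [0, 0, 0],
  ],
  gripper=[0.4, 0.4, 0.4],
)

```text
clock: 13.18
ee_pos: [0.5415, -0.4045, 0.018]
tcp_rot: [0.0, 0.772, 0.636, -0.0]
contact_force: [-3.0, 2.4, 6.1]
opening: 0.665
```

step_arm(
  turn=[
    [0, 0, 0],
    [0, 0, 0],
    [0, 0, 0],
  ],
  delta_pos=[
    [0, 0, 0.03],
    [0, 0, 0],
    [0, 0, 0],
  ],
  gripper=[0.4, 0.4, 0.4],
)

```text
clock: 13.43
ee_pos: [0.5415, -0.4045, 0.018]
tcp_rot: [0.0, 0.772, 0.636, -0.0]
contact_force: [-6.2, 5.1, 13.2]
opening: 0.664
```

Contact came at 0.018, as computed. I ease the press, let go and rise.

step_arm(
  turn=[
    [0, 0, 0],
    [0, 0, 0],
    [0, 0, 0],
    [0, 0, 0],
    [0, 0, 0],
    [0, 0, 0],
    [0, 0, 0],
    [0, 0, 0],
    [0, 0, 0],
    [0, 0, 0],
    [0, 0, 0],
    [0, 0, 0],
  ],
  delta_pos=[
    [0, 0, -0.05],
    [0, 0, 0],
    [0, 0, 0],
    [0, 0, 0],
    [0, 0, 0],
    [0, 0, 0],
    [0, 0, 0],
    [0, 0, -0.4],
    [0, 0, -0.8],
    [0, 0, -1],
    [0, 0, -1],
    [0, 0, -1],
  ],
  gripper=[0.4, 0.68, 0.72, 0.8, 0.9, 1, 1, 1, 1, 1, 1, 1],
)

```text
clock: 14.43
ee_pos: [0.5414, -0.4044, 0.1462]
tcp_rot: [0.0, 0.772, 0.636, 0.0]
contact_force: [0.2, -0.1, -0.3]
opening: 1.001
```

```bash
python3 plan.py 0.440 -0.1407 0.12 82
```

```text
t 14.43 tcp [ 0.5414 -0.4044  0.1462] psi 79.0 tilt [ 4.e-04 -3.e-04 -1.e+00] open 1.001 F [ 0.2 -0.1 -0.3]
turn units [ 0.005  0.003 -0.599] shift units (after turn) [ 8.233 -4.569  0.875]
```

step_arm(
  turn=[
    [0, 0, -0.3],
    [0, 0, -0.3],
    [0, 0, 0],
    [0, 0, 0],
    [0, 0, 0],
    [0, 0, 0],
    [0, 0, 0],
    [0, 0, 0],
    [0, 0, 0],
    [0, 0, 0],
    [0, 0, 0],
    [0, 0, 0],
  ],
  delta_pos=[
    [0, 0, 0],
    [0, 0, 0],
    [0.4, -0.22, 0],
    [0.8, -0.44, 0],
    [1, -0.55, 0],
    [1, -0.55, 0],
    [1, -0.55, 0],
    [1, -0.55, 0],
    [1, -0.55, 0],
    [1, -0.55, 0],
    [0.7, -0.4, 0],
    [0.3, -0.2, 0],
  ],
  gripper=[1, 1, 1, 1, 1, 1, 1, 1, 1, 1, 1, 1],
)

```text
clock: 15.43
ee_pos: [0.4392, -0.1396, 0.1447]
tcp_rot: [0.0, 0.754, 0.657, 0.0]
contact_force: [0.4, -0.8, -0.5]
opening: 0.998
```

```bash
python3 plan.py 0.440 -0.1407 0.05 82
python3 - <<'E'
from ov import *
grab("c")
overlay("pics/c1.png",[((.13,.062,.05),[.5415,-.4045,.03,np.radians(79)],(0,0,255)),((.116,.058,.04),[.44,-.1407,0,np.radians(82)],(0,0,255))],"c",rs=(170,100,170),rt=(380,180,180))
E
```

```text
t 15.43 tcp [ 0.4392 -0.1396  0.1447] psi 82.09 tilt [ 4.e-04  1.e-04 -1.e+00] open 0.998 F [ 0.4 -0.8 -0.5]
turn units [ 0.004 -0.002  0.017] shift units (after turn) [-0.033  0.033  3.156]
```

View pics/c1.png

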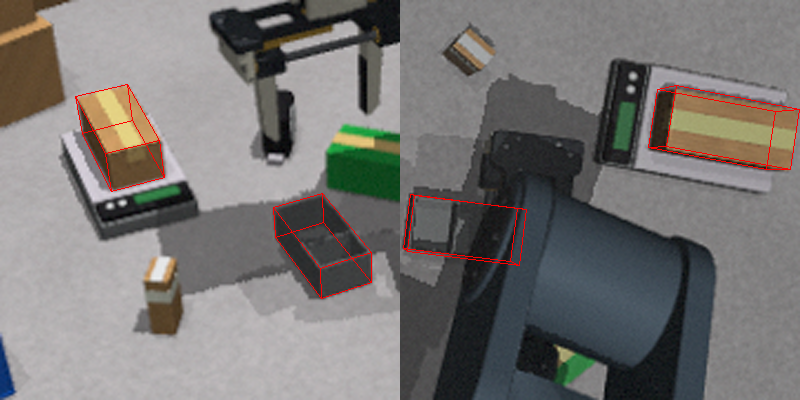

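step_arm(
  turn=[
    [0, 0, 0],
    [0, 0, 0],
    [0, 0, 0],
    [0, 0, 0],
    [0, 0, 0],
    [0, 0, 0],
    [0, 0, 0],
    [0, 0, 0],
    [0, 0, 0],
    [0, 0, 0],
  ],
  delta_pos=[
    [0, 0.02, 0.4],
    [-0.03, 0, 0.9],
    [0, 0, 1],
    [0, 0, 1],
    [0, 0, 0.8],
    [0, 0, 0.5],
    [0, 0, 0.4],
    [0, 0, 0.2],
    [0, 0, 0],
    [0, 0, 0],
  ],
  gripper=[1, 1, 1, 1, 1, 1, 1, 1, 1, 1],
  grip_force=15,
)

```text
clock: 16.37
ee_pos: [0.4412, -0.1435, -0.0119]
tcp_rot: [0.0, 0.755, 0.656, 0.0]
contact_force: [-0.5, -0.3, -0.2]
opening: 0.999
```

```bash
python3 tips.py pics/c2.png; python3 plan.py 0.440 -0.1407 -0.014 82
```

```text
16.4167 [ 0.44130839 -0.1434491  -0.0115699 ] [-4.14633593e-01  5.37139761e-01  2.00857163e+00 -6.27790415e-05
  5.94774414e-01 -2.74614109e-01] [ 9.98884548e-04 -4.78093437e-04 -9.99999387e-01]
t 16.42 tcp [ 0.4413 -0.1434 -0.0116] psi 81.98 tilt [ 1.e-03 -5.e-04 -1.e+00] open 0.998 F [-0.4 -0.4  0.6]
turn units [ 0.012  0.004 -0.004] shift units (after turn) [ 0.085 -0.056  0.081]
```

View pics/c2.png

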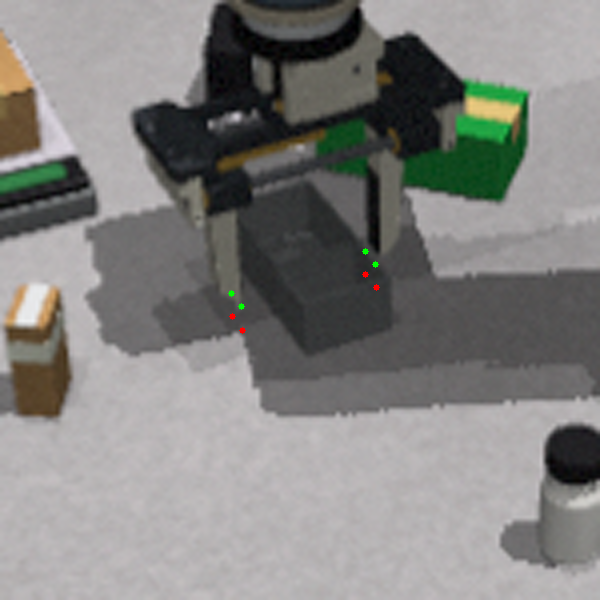

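step_arm(
  turn=[
    [0, 0, 0],
    [0, 0, 0],
    [0, 0, 0],
  ],
  delta_pos=[
    [0.05, -0.03, 0.03],
    [0, 0, 0],
    [0, 0, 0],
  ],
  gripper=[1, 1, 1],
)

```text
clock: 16.67
ee_pos: [0.4402, -0.1412, -0.0126]
tcp_rot: [0.0, 0.755, 0.656, 0.0]
contact_force: [0.5, 0.0, 0.1]
opening: 1.0
```

```bash
python3 plan.py 0.440 -0.1407 -0.014 82
```

```text
t 16.67 tcp [ 0.4402 -0.1412 -0.0126] psi 82.01 tilt [ 8.e-04 -4.e-04 -1.e+00] open 1.0 F [0.5 0.  0.1]
turn units [0.009 0.003 0.003] shift units (after turn) [ 0.016 -0.009  0.047]
```

step_arm(
  turn=[
    [0, 0, 0],
    [0, 0, 0],
    [0, 0, 0],
    [0, 0, 0],
    [0, 0, 0],
    [0, 0, 0],
    [0, 0, 0],
    [0, 0, 0],
  ],
  delta_pos=[
    [0.01, 0, 0.02],
    [0, 0, 0],
    [0, 0, 0],
    [0, 0, 0],
    [0, 0, 0],
    [0, 0, 0],
    [0, 0, 0],
    [0, 0, 0],
  ],
  gripper=[0.9, 0.8, 0.7, 0.6, 0.5, 0.4, 0.4, 0.4],
)

```text
clock: 17.33
ee_pos: [0.4401, -0.1409, -0.0136]
tcp_rot: [0.0, 0.755, 0.656, 0.0]
contact_force: [0.8, -0.7, 0.5]
opening: 0.622
```

```bash
python3 plan.py 0.5415 -0.4045 0.12 79; python3 -c "
from ov import *
grab('d'); overlay('pics/d1.png',[((.116,.058,.04),[.44,-.1407,0,np.radians(82)],(0,0,255))],'d',rs=(240,140,120),rt=(360,220,120))"
```

```text
t 17.33 tcp [ 0.4401 -0.1409 -0.0136] psi 82.0 tilt [ 2.e-04 -1.e-04 -1.e+00] open 0.622 F [ 0.8 -0.7  0.5]
turn units [0.002 0.001 0.601] shift units (after turn) [-7.98   4.995 -4.455]
```

View pics/d1.png

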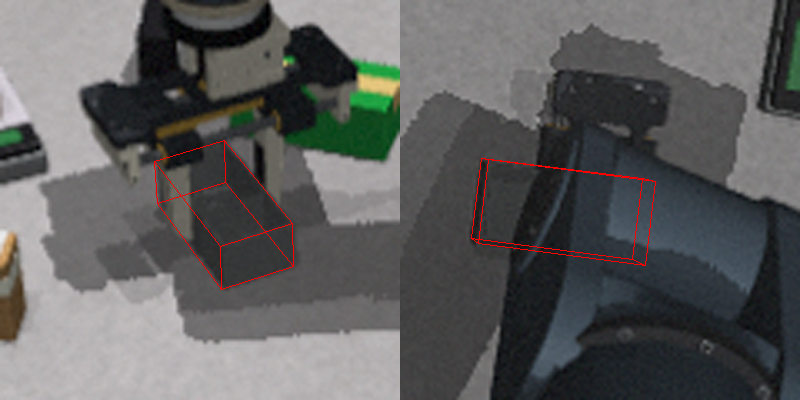

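step_arm(
  turn=[
    [0, 0, 0],
    [0, 0, 0],
    [0, 0, 0],
    [0, 0, 0],
    [0, 0, 0.3],
    [0, 0, 0.3],
    [0, 0, 0],
    [0, 0, 0],
    [0, 0, 0],
    [0, 0, 0],
    [0, 0, 0],
    [0, 0, 0],
  ],
  delta_pos=[
    [0, 0, -0.2],
    [0, 0, -0.5],
    [0, 0, -0.8],
    [0, 0, -1],
    [0, 0, -1],
    [0, 0, -0.7],
    [0, 0, -0.25],
    [-0.4, 0.25, 0],
    [-0.8, 0.5, 0],
    [-1, 0.625, 0],
    [-1, 0.625, 0],
    [-1, 0.625, 0],
  ],
  gripper=[0.4, 0.4, 0.4, 0.4, 0.4, 0.4, 0.4, 0.4, 0.4, 0.4, 0.4, 0.4],
)

```text
clock: 18.43
ee_pos: [0.493, -0.2815, 0.1179]
tcp_rot: [-0.001, 0.771, 0.637, -0.0]
contact_force: [-0.6, -0.1, -0.8]
opening: 0.624
```

step_arm(
  turn=[
    [0, 0, 0],
    [0, 0, 0],
    [0, 0, 0],
    [0, 0, 0],
    [0, 0, 0],
    [0, 0, 0],
    [0, 0, 0],
    [0, 0, 0],
  ],
  delta_pos=[
    [-1, 0.625, 0],
    [-1, 0.625, 0],
    [-0.8, 0.5, 0],
    [-0.6, 0.37, 0],
    [-0.3, 0.19, 0],
    [-0.08, 0.05, 0],
    [0, 0, 0],
    [0, 0, 0],
  ],
  gripper=[0.4, 0.4, 0.4, 0.4, 0.4, 0.4, 0.4, 0.4],
)

```text
clock: 19.1
ee_pos: [0.5405, -0.4039, 0.1185]
tcp_rot: [-0.001, 0.771, 0.636, -0.0]
contact_force: [0.3, 0.6, -1.2]
opening: 0.625
```

```bash
python3 plan.py 0.5415 -0.4045 0.0664 79; python3 -c "
from ov import *
grab('e'); e=robot.read_state()['ee_pos']
overlay('pics/e1.png',[((.13,.062,.05),[.5415,-.4045,.03,np.radians(79)],(0,255,255)),((.116,.058,.04),[e[0],e[1],e[2]+.0136,np.radians(79)],(0,0,255))],'e',rs=(170,80,120),rt=(430,180,120))"
```

```text
t 19.1 tcp [ 0.5405 -0.4039  0.1185] psi 79.03 tilt [-0.0015  0.0014 -1.    ] open 0.625 F [ 0.3  0.6 -1.2]
turn units [-0.02  -0.012  0.005] shift units (after turn) [-0.014  0.037  1.736]
```

View pics/e1.png

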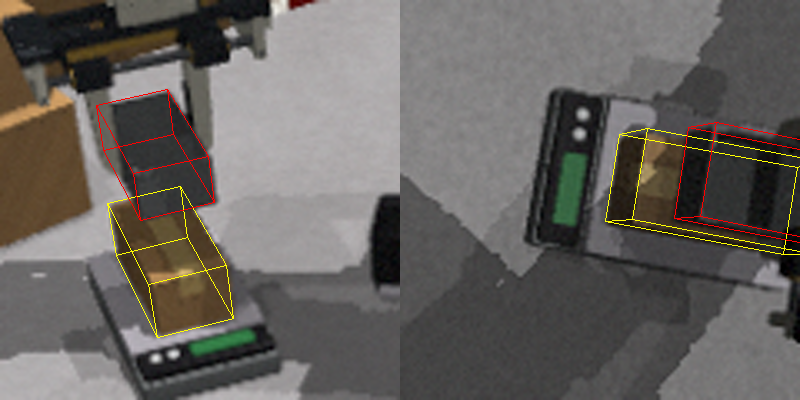

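step_arm(
  turn=[
    [0, 0, 0],
    [0, 0, 0],
    [0, 0, 0],
    [0, 0, 0],
    [0, 0, 0],
    [0, 0, 0],
    [0, 0, 0],
    [0, 0, 0],
  ],
  delta_pos=[
    [0, 0.02, 0.3],
    [0, 0, 0.5],
    [0, 0, 0.4],
    [0, 0, 0.2],
    [0, 0, 0.1],
    [0, 0, 0],
    [0, 0, 0],
    [0, 0, 0],
  ],
  gripper=[0.4, 0.4, 0.4, 0.4, 0.4, 0.4, 0.4, 0.4],
)

```text
clock: 19.87
ee_pos: [0.542, -0.4047, 0.0755]
tcp_rot: [0.001, 0.772, 0.636, 0.0]
contact_force: [0.5, -0.1, -1.9]
opening: 0.621
```

```bash
python3 plan.py 0.5415 -0.4045 0.0664 79
```

```text
t 19.87 tcp [ 0.542  -0.4047  0.0755] psi 79.01 tilt [ 8.e-04 -7.e-04 -1.e+00] open 0.621 F [ 0.5 -0.1 -1.9]
turn units [0.011 0.006 0.001] shift units (after turn) [ 0.005 -0.019  0.304]
```

step_arm(
  turn=[
    [0, 0, 0],
    [0, 0, 0],
    [0, 0, 0],
    [0, 0, 0],
    [0, 0, 0],
    [0, 0, 0],
  ],
  delta_pos=[
    [0, 0, 0.1],
    [0, 0, 0.08],
    [0, 0, 0.05],
    [0, 0, 0],
    [0, 0, 0],
    [0, 0, 0],
  ],
  gripper=[0.4, 0.4, 0.4, 0.4, 0.4, 0.4],
)

```text
clock: 20.37
ee_pos: [0.5418, -0.4045, 0.068]
tcp_rot: [0.0, 0.772, 0.636, 0.0]
contact_force: [0.3, 0.5, -1.8]
opening: 0.624
```

step_arm(
  turn=[
    [0, 0, 0],
    [0, 0, 0],
    [0, 0, 0],
  ],
  delta_pos=[
    [0, 0, 0.03],
    [0, 0, 0],
    [0, 0, 0],
  ],
  gripper=[0.4, 0.4, 0.4],
)

```text
clock: 20.62
ee_pos: [0.5417, -0.4045, 0.067]
tcp_rot: [-0.0, 0.772, 0.636, -0.0]
contact_force: [-0.3, -1.4, -1.8]
opening: 0.623
```

step_arm(
  turn=[
    [0, 0, 0],
    [0, 0, 0],
    [0, 0, 0],
  ],
  delta_pos=[
    [0, 0, 0.03],
    [0, 0, 0],
    [0, 0, 0],
  ],
  gripper=[0.4, 0.4, 0.4],
)

```text
clock: 20.87
ee_pos: [0.5418, -0.4046, 0.0664]
tcp_rot: [0.0, 0.772, 0.636, 0.0]
contact_force: [-1.1, -0.1, 1.2]
opening: 0.624
```

step_arm(
  turn=[
    [0, 0, 0],
    [0, 0, 0],
    [0, 0, 0],
  ],
  delta_pos=[
    [0, 0, 0.02],
    [0, 0, 0],
    [0, 0, 0],
  ],
  gripper=[0.4, 0.4, 0.4],
)

```text
clock: 21.12
ee_pos: [0.5418, -0.4046, 0.0664]
tcp_rot: [0.0, 0.772, 0.636, 0.0]
contact_force: [-2.2, 2.9, 6.8]
opening: 0.622
```

Contact at 0.0664 as predicted. I let go and rise.

step_arm(
  turn=[
    [0, 0, 0],
    [0, 0, 0],
    [0, 0, 0],
    [0, 0, 0],
    [0, 0, 0],
    [0, 0, 0],
    [0, 0, 0],
    [0, 0, 0],
    [0, 0, 0],
    [0, 0, 0],
    [0, 0, 0],
    [0, 0, 0],
  ],
  delta_pos=[
    [0, 0, -0.03],
    [0, 0, 0],
    [0, 0, 0],
    [0, 0, 0],
    [0, 0, 0],
    [0, 0, 0],
    [0, 0, 0],
    [0, 0, -0.4],
    [0, 0, -0.8],
    [0, 0, -1],
    [0, 0, -0.8],
    [0, 0, -0.4],
  ],
  gripper=[0.4, 0.65, 0.7, 0.8, 0.9, 1, 1, 1, 1, 1, 1, 1],
)

```text
clock: 22.12
ee_pos: [0.5427, -0.4053, 0.1729]
tcp_rot: [0.002, 0.772, 0.636, 0.0]
contact_force: [-0.5, 0.1, -0.1]
opening: 1.001
```

```bash
python3 plan.py 0.4475 0.131 0.15 79; python3 plan.py 0.4475 0.131 0.15 110
```

```text
t 22.12 tcp [ 0.5427 -0.4053  0.1729] psi 79.01 tilt [ 0.0038 -0.0032 -1.    ] open 1.001 F [-0.5  0.1 -0.1]
turn units [0.05  0.028 0.001] shift units (after turn) [16.942 -6.526  0.763]
t 22.12 tcp [ 0.5427 -0.4053  0.1729] psi 79.01 tilt [ 0.0038 -0.0032 -1.    ] open 1.001 F [-0.5  0.1 -0.1]
turn units [ 0.041  0.041 -6.199] shift units (after turn) [17.884  3.132  0.763]
```

step_arm(
  turn=[
    [0, 0, 0],
    [0, 0, 0],
    [0, 0, 0],
    [0, 0, 0],
    [0, 0, 0],
    [0, 0, 0],
    [0, 0, 0],
    [0, 0, 0],
    [0, 0, 0],
    [0, 0, 0],
    [0, 0, 0],
    [0, 0, 0],
  ],
  delta_pos=[
    [0.4, -0.15, 0],
    [0.8, -0.3, 0],
    [1, -0.39, 0],
    [1, -0.39, 0],
    [1, -0.39, 0],
    [1, -0.39, 0],
    [1, -0.39, 0],
    [1, -0.39, 0],
    [1, -0.39, 0],
    [1, -0.39, 0],
    [1, -0.39, 0],
    [1, -0.39, 0],
  ],
  gripper=[1, 1, 1, 1, 1, 1, 1, 1, 1, 1, 1, 1],
)

```text
clock: 23.12
ee_pos: [0.477, -0.0484, 0.1685]
tcp_rot: [0.0, 0.772, 0.636, 0.0]
contact_force: [1.0, 0.3, 1.1]
opening: 0.999
```

step_arm(
  turn=[
    [0, 0, 0],
    [0, 0, 0],
    [0, 0, 0],
    [0, 0, 0],
    [0, 0, 0],
    [0, 0, 0],
    [0, 0, 0],
    [0, 0, 0],
    [0, 0, 0],
  ],
  delta_pos=[
    [1, -0.39, 0],
    [1, -0.39, 0],
    [1, -0.39, 0],
    [1, -0.35, 0],
    [0.8, -0.3, 0],
    [0.6, -0.2, 0],
    [0.25, -0.1, 0],
    [0, 0, 0],
    [0, 0, 0],
  ],
  gripper=[1, 1, 1, 1, 1, 1, 1, 1, 1],
)

```text
clock: 23.87
ee_pos: [0.4476, 0.1284, 0.1684]
tcp_rot: [0.0, 0.771, 0.636, -0.0]
contact_force: [0.2, 0.3, 0.1]
opening: 1.0
```

```bash
python3 plan.py 0.4475 0.131 0.019 79; python3 -c "
from ov import *
grab('f'); e=robot.read_state()['ee_pos']
overlay('pics/f1.png',[((.13,.062,.05),[.5415,-.4045,.03,np.radians(79)],(0,255,255)),((.116,.058,.04),[.5417,-.4046,.08,np.radians(79)],(0,0,255))],'f',rs=(170,80,120),rt=(450,180,120))"
python3 - <<'E'
import cv2,numpy as np
a=cv2.imread("pics/f_s.png");b=cv2.imread("pics/f_t.png")
cv2.imwrite("pics/f2.png",np.hstack([cv2.resize(a[80:200,170:290],(400,400),interpolation=2),cv2.resize(b[180:300,450:570],(400,400),interpolation=2)]))
E
```

```text
t 23.87 tcp [0.4476 0.1284 0.1684] psi 79.04 tilt [-1.e-04 -3.e-04 -1.e+00] open 1.0 F [0.2 0.3 0.1]
turn units [-0.     0.003  0.008] shift units (after turn) [ 0.086 -0.021  4.981]
```

View pics/f1.png

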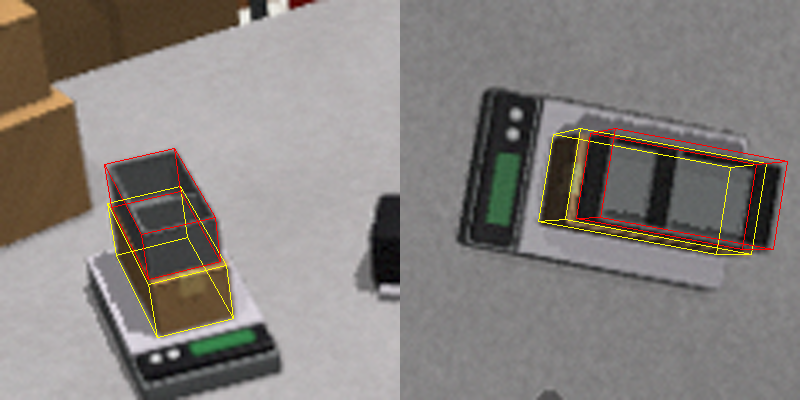

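View pics/f2.png

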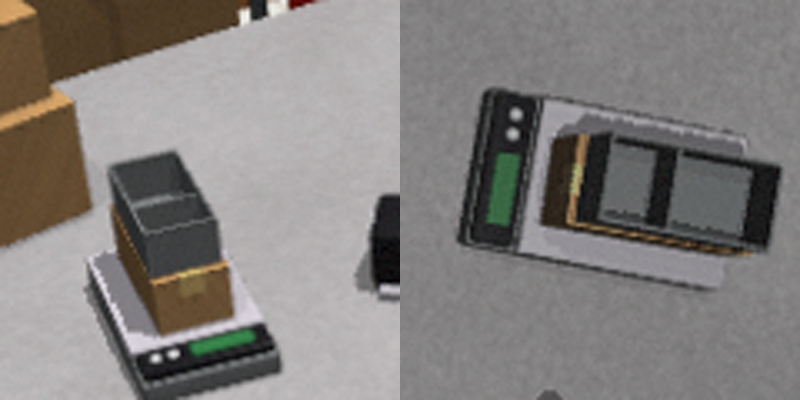

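```bash
cat > chk.py <<'E'
from plant import robot
import numpy as np, cv2, pickle
from h import *
cal={c:robot.get_calibration(c) for c in("scene","top")}
ms={}
for c in cal:
    r=robot.cut_out(c,"drawer_mid"); print([(round(x["conf"],2),[round(float(v)) for v in x["extent"]]) for x in r]); ms[c]=r[0]["mask"]
for c in ("top","scene"):
    r=robot.cut_out(c,"carton_mid"); print([(round(x["conf"],2),[round(float(v)) for v in x["extent"]]) for x in r])
pts=np.vstack([boxpts(.116,.058,.04)])
pull=boxpts(.012,.02,.01)+[-.064,0,.02]
for cs,fz in((["scene","top"],None),(["scene","top"],.08),(["top"],.08),(["scene"],.08)):
    x,f=fit(pts,[(cal[c],ms[c]) for c in cs],[.5417,-.4046,.08,1.38],fz); print(cs,np.round(x,4),round(f,3))
# intensity fit: dark threshold in top
E
python3 chk.py
```

```text
[(0.93, [204, 122, 32, 40])]
[(0.79, [503, 219, 60, 36])]
[(0.97, [108, 176, 67, 42]), (0.82, [493, 221, 55, 34]), (0.72, [413, 317, 62, 57]), (0.56, [258, 346, 27, 20]), (0.56, [106, 263, 48, 58])]
[(0.87, [476, 347, 70, 78]), (0.82, [205, 139, 34, 42]), (0.78, [366, 403, 88, 77]), (0.74, [403, 226, 68, 46]), (0.73, [310, 154, 29, 30]), (0.63, [369, 319, 66, 67])]
['scene', 'top'] [ 0.5401 -0.4034  0.0797  1.3908] 0.052
['scene', 'top'] [ 0.5401 -0.4033  1.3908] 0.052
['top'] [ 0.5404 -0.4023  1.3955] 0.062
['scene'] [ 0.5396 -0.4037  1.385 ] 0.039
```

step_arm(
  turn=[
    [0, 0, 0],
    [0, 0, 0],
    [0, 0, 0],
    [0, 0, 0],
    [0, 0, 0],
    [0, 0, 0],
    [0, 0, 0],
    [0, 0, 0],
    [0, 0, 0],
    [0, 0, 0],
  ],
  delta_pos=[
    [0.07, -0.02, 0.4],
    [0, 0, 0.9],
    [0, 0, 1],
    [0, 0, 1],
    [0, 0, 0.7],
    [0, 0, 0.5],
    [0, 0, 0.3],
    [0, 0, 0.15],
    [0, 0, 0],
    [0, 0, 0],
  ],
  gripper=[1, 1, 1, 1, 1, 1, 1, 1, 1, 1],
)

```text
clock: 25.0
ee_pos: [0.4479, 0.1309, 0.0205]
tcp_rot: [0.0, 0.772, 0.636, 0.0]
contact_force: [-0.0, -0.1, 0.7]
opening: 1.001
```

```bash
python3 tips.py pics/g1.png; python3 plan.py 0.4475 0.131 0.018 79
```

```text
25.05 [0.44803815 0.13098913 0.02075886] [1.84651344e-01 4.74809167e-01 1.99324280e+00 4.45049897e-06
 6.72143818e-01 3.76680747e-01] [ 1.37261433e-03  2.59194623e-04 -9.99999024e-01]
t 25.05 tcp [0.448  0.131  0.0208] psi 79.0 tilt [ 1.4e-03  3.0e-04 -1.0e+00] open 1.0 F [-0.4  0.9  0.3]
turn units [ 0.015 -0.006 -0.001] shift units (after turn) [-0.003 -0.018  0.092]
```

View pics/g1.png

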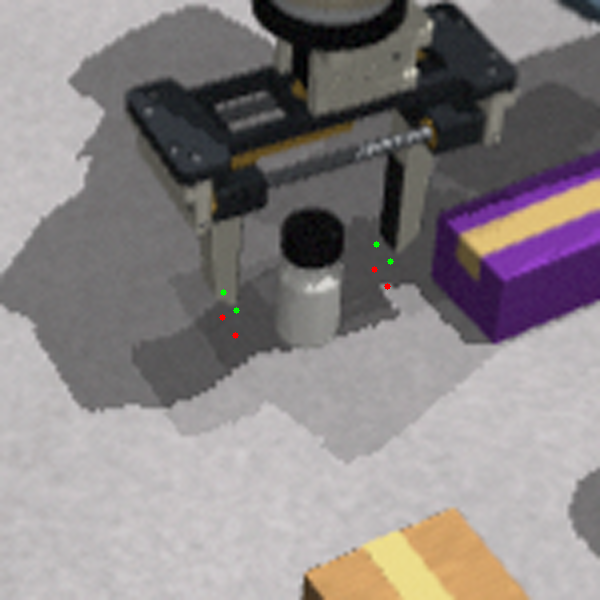

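step_arm(
  turn=[
    [0, 0, 0],
    [0, 0, 0],
    [0, 0, 0],
    [0, 0, 0],
    [0, 0, 0],
    [0, 0, 0],
    [0, 0, 0],
    [0, 0, 0],
    [0, 0, 0],
    [0, 0, 0],
  ],
  delta_pos=[
    [0, 0, 0.02],
    [0, 0, 0],
    [0, 0, 0],
    [0, 0, 0],
    [0, 0, 0],
    [0, 0, 0],
    [0, 0, 0],
    [0, 0, 0],
    [0, 0, 0],
    [0, 0, 0],
  ],
  gripper=[0.9, 0.8, 0.7, 0.6, 0.5, 0.4, 0.3, 0.2, 0.2, 0.2],
  grip_force=20,
)

```text
clock: 25.88
ee_pos: [0.4476, 0.1309, 0.0194]
tcp_rot: [0.0, 0.772, 0.636, 0.0]
contact_force: [0.0, 0.8, 0.6]
opening: 0.356
```

```bash
python3 tips.py pics/g2.png; python3 plan.py 0.5362 -0.4261 0.17 79.3
```

```text
25.9333 [0.44752357 0.13092996 0.0193743 ] [ 1.84740012e-01  4.77348003e-01  1.99410014e+00 -2.11024168e-05
  6.69940752e-01  3.76715374e-01] [ 2.02693956e-04  2.45474234e-05 -9.99999979e-01]
t 25.93 tcp [0.4475 0.1309 0.0194] psi 79.0 tilt [ 2.e-04  0.e+00 -1.e+00] open 0.352 F [-0.   0.1  1.7]
turn units [ 0.002 -0.001 -0.06 ] shift units (after turn) [-17.696   6.352  -5.021]
```

View pics/g2.png

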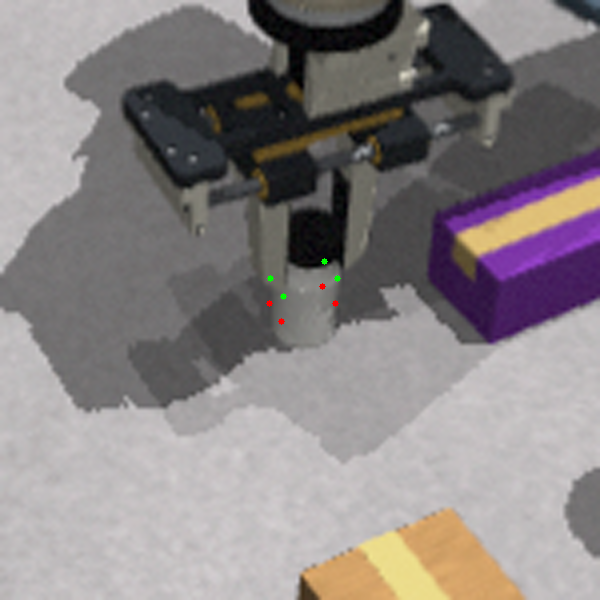

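step_arm(
  turn=[
    [0, 0, 0],
    [0, 0, 0],
    [0, 0, 0],
    [0, 0, -0.06],
    [0, 0, 0],
    [0, 0, 0],
    [0, 0, 0],
    [0, 0, 0],
    [0, 0, 0],
    [0, 0, 0],
    [0, 0, 0],
    [0, 0, 0],
  ],
  delta_pos=[
    [0, 0, -0.2],
    [0, 0, -0.5],
    [0, 0, -0.8],
    [0, 0, -1],
    [0, 0, -1],
    [0, 0, -0.9],
    [0, 0, -0.4],
    [0, 0, -0.2],
    [-0.3, 0.1, 0],
    [-0.6, 0.22, 0],
    [-0.8, 0.3, 0],
    [-1, 0.36, 0],
  ],
  gripper=[0.2, 0.2, 0.2, 0.2, 0.2, 0.2, 0.2, 0.2, 0.2, 0.2, 0.2, 0.2],
)

```text
clock: 26.93
ee_pos: [0.4604, 0.0451, 0.1681]
tcp_rot: [-0.001, 0.769, 0.639, -0.001]
contact_force: [0.3, -0.8, -1.4]
opening: 0.35
```

step_arm(
  turn=[
    [0, 0, 0],
    [0, 0, 0],
    [0, 0, 0],
    [0, 0, 0],
    [0, 0, 0],
    [0, 0, 0],
    [0, 0, 0],
    [0, 0, 0],
    [0, 0, 0],
    [0, 0, 0],
    [0, 0, 0],
    [0, 0, 0],
  ],
  delta_pos=[
    [-1, 0.36, 0],
    [-1, 0.36, 0],
    [-1, 0.36, 0],
    [-1, 0.36, 0],
    [-1, 0.36, 0],
    [-1, 0.36, 0],
    [-1, 0.36, 0],
    [-1, 0.36, 0],
    [-1, 0.36, 0],
    [-1, 0.36, 0],
    [-1, 0.36, 0],
    [-1, 0.36, 0],
  ],
  gripper=[0.2, 0.2, 0.2, 0.2, 0.2, 0.2, 0.2, 0.2, 0.2, 0.2, 0.2, 0.2],
)

```text
clock: 27.93
ee_pos: [0.5206, -0.3338, 0.1674]
tcp_rot: [-0.001, 0.77, 0.638, -0.0]
contact_force: [0.5, 0.3, -1.9]
opening: 0.357
```

```bash
python3 plan.py 0.5362 -0.4261 0.17 79.3
```

```text
t 27.93 tcp [ 0.5206 -0.3338  0.1674] psi 79.29 tilt [-0.0024  0.0016 -1.    ] open 0.357 F [ 0.5  0.3 -1.9]
turn units [-0.03  -0.013 -0.003] shift units (after turn) [-2.928  1.082 -0.086]
```

step_arm(
  turn=[
    [0, 0, 0],
    [0, 0, 0],
    [0, 0, 0],
    [0, 0, 0],
    [0, 0, 0],
    [0, 0, 0],
    [0, 0, 0],
    [0, 0, 0],
  ],
  delta_pos=[
    [-1, 0.36, 0],
    [-0.9, 0.33, 0],
    [-0.6, 0.23, 0],
    [-0.35, 0.13, 0],
    [-0.12, 0.04, 0],
    [0, 0, 0],
    [0, 0, 0],
    [0, 0, 0],
  ],
  gripper=[0.2, 0.2, 0.2, 0.2, 0.2, 0.2, 0.2, 0.2],
)

```text
clock: 28.6
ee_pos: [0.5372, -0.4247, 0.1689]
tcp_rot: [-0.0, 0.77, 0.638, -0.0]
contact_force: [0.6, 1.2, -0.8]
opening: 0.357
```

```bash
python3 plan.py 0.5362 -0.4261 0.1019 79.3
cat > jar.py <<'E'
from ov import *
import sys
n=sys.argv[1]; grab(n); s=robot.read_state(); e=s['ee_pos']
zoff=float(sys.argv[2]); pts=cylpts(.036,.076)
dr=[.5405,-.4035,.08,np.radians(79.3)]
ts=[]
for c,(x0,y0,w) in (("scene",(170,70,120)),("top",(450,180,120))):
    cal=robot.get_calibration(c); im=cv2.imread(f"pics/{n}_{c[0]}.png"); k=400/w
    t=cv2.resize(im[y0:y0+w,x0:x0+w],(400,400),interpolation=2)
    wire(t,cal,(.116,.058,.04),dr,x0,y0,k,(0,255,255))
    q=((proj(cal,place(pts,[e[0],e[1],e[2]+zoff,0]))+.5-[x0,y0])*k).astype(np.int32)
    cv2.polylines(t,[q[:32]],1,(0,0,255),1);cv2.polylines(t,[q[32:]],1,(0,0,255),1)
    # landing circle on floor
    ts.append(t)
cv2.imwrite(f"pics/{n}.png",np.hstack(ts))
E
python3 jar.py i 0.0194 2>/dev/null || true
```

```text
t 28.6 tcp [ 0.5372 -0.4247  0.1689] psi 79.34 tilt [-6.e-04  7.e-04 -1.e+00] open 0.357 F [ 0.6  1.2 -0.8]
turn units [-0.009 -0.006  0.008] shift units (after turn) [-0.052 -0.023  2.235]
```

View pics/i.png

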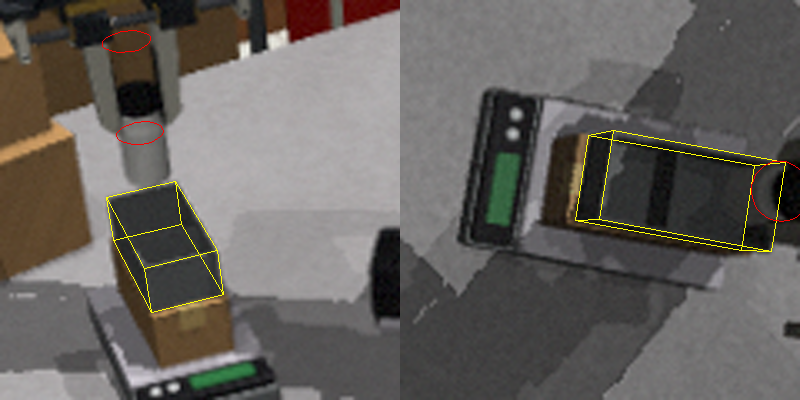

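step_arm(
  turn=[
    [0, 0, 0],
    [0, 0, 0],
    [0, 0, 0],
    [0, 0, 0],
    [0, 0, 0],
    [0, 0, 0],
    [0, 0, 0],
    [0, 0, 0],
  ],
  delta_pos=[
    [-0.03, -0.02, 0.2],
    [0, 0, 0.4],
    [0, 0, 0.2],
    [0, 0, 0.1],
    [0, 0, 0],
    [0, 0, 0],
    [0, 0, 0],
    [0, 0, 0],
  ],
  gripper=[0.2, 0.2, 0.2, 0.2, 0.2, 0.2, 0.2, 0.2],
)

```text
clock: 29.37
ee_pos: [0.5368, -0.4265, 0.1428]
tcp_rot: [0.0, 0.77, 0.638, 0.0]
contact_force: [-0.1, -0.3, -0.9]
opening: 0.354
```

```bash
python3 plan.py 0.5362 -0.4261 0.1019 79.3; python3 jar.py i2 -0.0194
```

```text
t 29.37 tcp [ 0.5368 -0.4265  0.1428] psi 79.3 tilt [ 6.e-04 -5.e-04 -1.e+00] open 0.354 F [-0.1 -0.3 -0.9]
turn units [0.008 0.005 0.001] shift units (after turn) [ 0.009 -0.023  1.363]
```

View pics/i2.png

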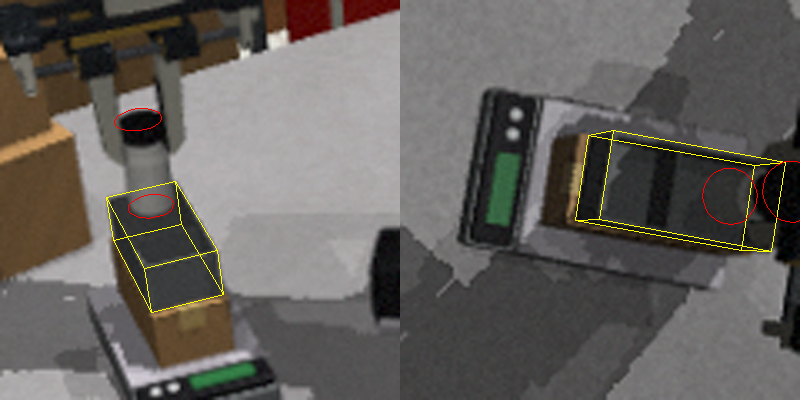

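Run:
```python
import cv2,numpy as np
a=cv2.imread("pics/i2_s.png");b=cv2.imread("pics/i2_t.png")
t=cv2.resize(np.clip(b[200:270,520:590].astype(float)*2,0,255).astype(np.uint8),(400,400),interpolation=2)
cv2.imwrite("pics/i3.png",np.hstack([cv2.resize(a[70:140,180:250],(400,400),interpolation=2),t]))
```

```text
(no output)
```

View pics/i3.png

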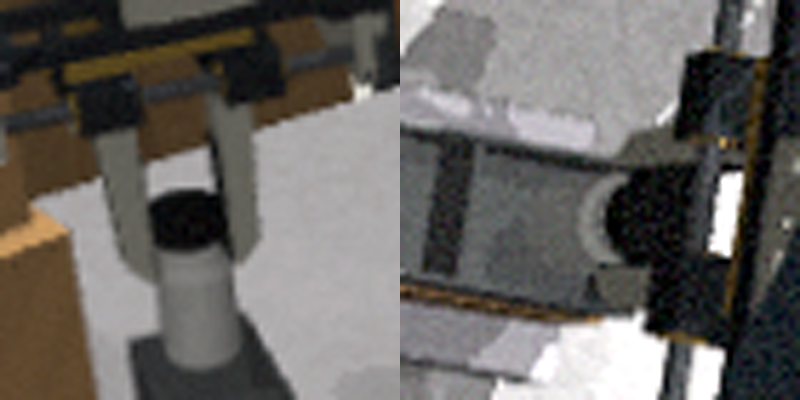

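Run:
```python
import cv2,numpy as np
b=cv2.imread("pics/i2_t.png")[205:275,515:585].astype(float); f=cv2.imread("pics/f_t.png")[205:275,515:585].astype(float)
g=lambda x:cv2.resize(np.clip((x-20)*4,0,255).astype(np.uint8),(400,400),interpolation=2)
cv2.imwrite("pics/i4.png",np.hstack([g(b),g(f*.7)]))
```

```text
(no output)
```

View pics/i4.png

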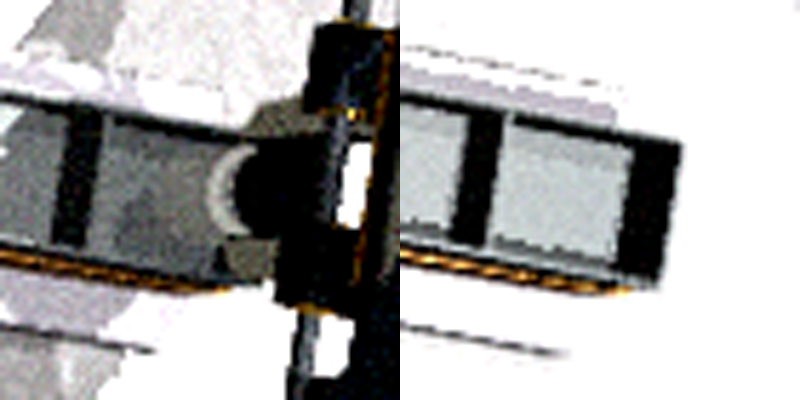

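The jar body shows grey in the shadow and covers the drawer's end wall in the top view. The bright crescent is its shoulder, so its position agrees with the scene view. I go on lowering.

step_arm(
  turn=[
    [0, 0, 0],
    [0, 0, 0],
    [0, 0, 0],
    [0, 0, 0],
    [0, 0, 0],
    [0, 0, 0],
    [0, 0, 0],
  ],
  delta_pos=[
    [0, -0.01, 0.2],
    [0, 0, 0.4],
    [0, 0, 0.3],
    [0, 0, 0.1],
    [0, 0, 0],
    [0, 0, 0],
    [0, 0, 0],
  ],
  gripper=[0.2, 0.2, 0.2, 0.2, 0.2, 0.2, 0.2],
)

```text
clock: 30.05
ee_pos: [0.5365, -0.4264, 0.1126]
tcp_rot: [0.0, 0.77, 0.638, 0.0]
contact_force: [-0.1, -0.6, -1.4]
opening: 0.358
```

```bash
python3 plan.py 0.5362 -0.4261 0.1019 79.3
```

```text
t 30.05 tcp [ 0.5365 -0.4264  0.1126] psi 79.3 tilt [ 4.e-04 -4.e-04 -1.e+00] open 0.358 F [-0.1 -0.6 -1.4]
turn units [0.005 0.003 0.   ] shift units (after turn) [ 0.009 -0.012  0.358]
```

step_arm(
  turn=[
    [0, 0, 0],
    [0, 0, 0],
    [0, 0, 0],
    [0, 0, 0],
    [0, 0, 0],
  ],
  delta_pos=[
    [0, 0, 0.1],
    [0, 0, 0.05],
    [0, 0, 0],
    [0, 0, 0],
    [0, 0, 0],
  ],
  gripper=[0.2, 0.2, 0.2, 0.2, 0.2],
)

```text
clock: 30.47
ee_pos: [0.5364, -0.4263, 0.1079]
tcp_rot: [0.0, 0.77, 0.638, 0.0]
contact_force: [0.2, -0.6, -0.7]
opening: 0.357
```

step_arm(
  turn=[
    [0, 0, 0],
    [0, 0, 0],
    [0, 0, 0],
  ],
  delta_pos=[
    [0, 0, 0.04],
    [0, 0, 0],
    [0, 0, 0],
  ],
  gripper=[0.2, 0.2, 0.2],
)

```text
clock: 30.72
ee_pos: [0.5363, -0.4262, 0.1066]
tcp_rot: [-0.0, 0.77, 0.638, 0.0]
contact_force: [0.9, -0.2, -1.3]
opening: 0.356
```

step_arm(
  turn=[
    [0, 0, 0],
    [0, 0, 0],
    [0, 0, 0],
  ],
  delta_pos=[
    [0, 0, 0.04],
    [0, 0, 0],
    [0, 0, 0],
  ],
  gripper=[0.2, 0.2, 0.2],
)

```text
clock: 30.97
ee_pos: [0.5363, -0.4262, 0.1054]
tcp_rot: [-0.0, 0.77, 0.638, -0.0]
contact_force: [-0.2, 0.9, -2.2]
opening: 0.355
```

step_arm(
  turn=[
    [0, 0, 0],
    [0, 0, 0],
    [0, 0, 0],
  ],
  delta_pos=[
    [0, 0, 0.05],
    [0, 0, 0],
    [0, 0, 0],
  ],
  gripper=[0.2, 0.2, 0.2],
)

```text
clock: 31.22
ee_pos: [0.5363, -0.4262, 0.1038]
tcp_rot: [-0.0, 0.77, 0.638, -0.0]
contact_force: [0.7, 0.1, -1.3]
opening: 0.356
```

step_arm(
  turn=[
    [0, 0, 0],
    [0, 0, 0],
    [0, 0, 0],
  ],
  delta_pos=[
    [0, 0, 0.03],
    [0, 0, 0],
    [0, 0, 0],
  ],
  gripper=[0.2, 0.2, 0.2],
)

```text
clock: 31.47
ee_pos: [0.5363, -0.4262, 0.103]
tcp_rot: [-0.0, 0.77, 0.638, -0.0]
contact_force: [0.0, -0.2, -1.1]
opening: 0.357
```

step_arm(
  turn=[
    [0, 0, 0],
    [0, 0, 0],
    [0, 0, 0],
  ],
  delta_pos=[
    [0, 0, 0.03],
    [0, 0, 0],
    [0, 0, 0],
  ],
  gripper=[0.2, 0.2, 0.2],
)

```text
clock: 31.72
ee_pos: [0.5363, -0.4262, 0.1021]
tcp_rot: [-0.0, 0.77, 0.638, -0.0]
contact_force: [0.5, 0.5, -1.4]
opening: 0.357
```

step_arm(
  turn=[
    [0, 0, 0],
    [0, 0, 0],
    [0, 0, 0],
  ],
  delta_pos=[
    [0, 0, 0.02],
    [0, 0, 0],
    [0, 0, 0],
  ],
  gripper=[0.2, 0.2, 0.2],
)

```text
clock: 31.97
ee_pos: [0.5364, -0.4264, 0.1019]
tcp_rot: [0.0, 0.77, 0.638, 0.0]
contact_force: [0.1, 0.1, 2.7]
opening: 0.353
```

step_arm(
  turn=[
    [0, 0, 0],
    [0, 0, 0],
    [0, 0, 0],
  ],
  delta_pos=[
    [0, 0, 0.02],
    [0, 0, 0],
    [0, 0, 0],
  ],
  gripper=[0.2, 0.2, 0.2],
)

```text
clock: 32.22
ee_pos: [0.5365, -0.4265, 0.1019]
tcp_rot: [0.0, 0.77, 0.638, -0.0]
contact_force: [-2.3, 1.5, 6.4]
opening: 0.354
```

step_arm(
  turn=[
    [0, 0, 0],
    [0, 0, 0],
    [0, 0, 0],
    [0, 0, 0],
    [0, 0, 0],
    [0, 0, 0],
    [0, 0, 0],
    [0, 0, 0],
    [0, 0, 0],
    [0, 0, 0],
    [0, 0, 0],
    [0, 0, 0],
  ],
  delta_pos=[
    [0, 0, -0.03],
    [0, 0, 0],
    [0, 0, 0],
    [0, 0, 0],
    [0, 0, 0],
    [0, 0, 0],
    [0, 0, 0],
    [0, 0, -0.3],
    [0, 0, -0.7],
    [0, 0, -1],
    [0, 0, -0.8],
    [0, 0, -0.4],
  ],
  gripper=[0.2, 0.38, 0.42, 0.5, 0.6, 0.7, 0.8, 0.8, 0.8, 0.8, 0.8, 0.8],
)

```text
clock: 33.22
ee_pos: [0.5372, -0.427, 0.2021]
tcp_rot: [0.002, 0.77, 0.638, 0.0]
contact_force: [-0.1, 0.0, 0.4]
opening: 0.797
```

```bash
python3 plan.py 0.6245 -0.1470 0.18 137.5
python3 - <<'E'
from plant import robot
import numpy as np,cv2
from h import *
# slim closeup from first images with fit outlines at several yaws
t=[]
for c,(x0,y0) in (("scene",(215,203)),("top",(390,180))):
    im=cv2.imread(f"pics/{c}0.png"); cal=robot.get_calibration(c)
    z=cv2.resize(im[y0:y0+45,x0:x0+45],(400,400),interpolation=2); k=400/45
    P=place(boxpts(.025,.037,.07),[.6245,-.147,0,2.40]); q=((proj(cal,P)+.5-[x0,y0])*k).astype(int)
    for i in range(8):
        for j in range(i):
            if bin(i^j).count("1")==1: cv2.line(z,tuple(int(v) for v in q[i]),tuple(int(v) for v in q[j]),(0,0,255),1)
    t.append(z)
cv2.imwrite("pics/slim.png",np.hstack(t))
E
```

```text
t 33.22 tcp [ 0.5372 -0.427   0.2021] psi 79.31 tilt [ 0.0035 -0.0032 -1.    ] open 0.797 F [-0.1  0.   0.4]
turn units [  0.028   0.049 -11.639] shift units (after turn) [4.16  8.847 0.736]
```

View pics/slim.png

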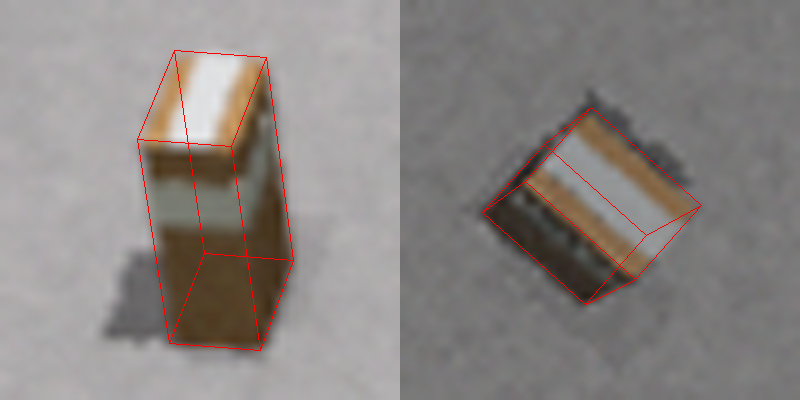

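step_arm(
  turn=[
    [0, 0, -0.64],
    [0, 0, -1],
    [0, 0, -1],
    [0, 0, -1],
    [0, 0, -1],
    [0, 0, -1],
    [0, 0, -1],
    [0, 0, -1],
    [0, 0, -1],
    [0, 0, -1],
    [0, 0, -1],
    [0, 0, -1],
  ],
  delta_pos=[
    [0, 0, 0],
    [0, 0, 0],
    [0, 0, 0],
    [0, 0, 0],
    [0, 0, 0],
    [0, 0, 0],
    [0, 0, 0],
    [0, 0, 0],
    [0, 0, 0],
    [0, 0, 0],
    [0, 0, 0],
    [0, 0, 0],
  ],
  gripper=[0.8, 0.8, 0.8, 0.8, 0.8, 0.8, 0.8, 0.8, 0.8, 0.8, 0.8, 0.8],
)

```text
clock: 34.22
ee_pos: [0.5362, -0.4261, 0.1976]
tcp_rot: [-0.0, 0.36, 0.933, 0.0]
contact_force: [-0.6, -0.9, -0.6]
opening: 0.799
```

step_arm(
  turn=[
    [0, 0, 0],
    [0, 0, 0],
    [0, 0, 0],
    [0, 0, 0],
    [0, 0, 0],
    [0, 0, 0],
    [0, 0, 0],
    [0, 0, 0],
    [0, 0, 0],
    [0, 0, 0],
    [0, 0, 0],
    [0, 0, 0],
  ],
  delta_pos=[
    [0.2, 0.4, 0],
    [0.35, 0.75, 0],
    [0.47, 1, 0],
    [0.47, 1, 0],
    [0.47, 1, 0],
    [0.47, 1, 0],
    [0.47, 1, 0],
    [0.47, 1, 0],
    [0.42, 0.9, 0],
    [0.26, 0.56, 0],
    [0.1, 0.24, 0],
    [0, 0, 0],
  ],
  gripper=[1, 1, 1, 1, 1, 1, 1, 1, 1, 1, 1, 1],
)

```text
clock: 35.22
ee_pos: [0.6241, -0.1444, 0.1978]
tcp_rot: [-0.0, 0.362, 0.932, 0.0]
contact_force: [-0.5, -0.4, 0.1]
opening: 1.001
```

```bash
python3 plan.py 0.6245 -0.1470 0.017 137.5; python3 jar.py k -0.0194
python3 - <<'E'
import cv2,numpy as np
a=cv2.imread("pics/k_s.png");b=cv2.imread("pics/k_t.png")
cv2.imwrite("pics/k2.png",np.hstack([cv2.resize(a[70:190,170:290],(400,400),interpolation=2),cv2.resize(b[180:300,450:570],(400,400),interpolation=2)]))
E
```

```text
t 35.22 tcp [ 0.6241 -0.1444  0.1978] psi 137.52 tilt [-2.e-04  2.e-04 -1.e+00] open 1.001 F [-0.5 -0.4  0.1]
turn units [ 0.001 -0.003  0.004] shift units (after turn) [-0.067 -0.054  6.026]
```

View pics/k2.png

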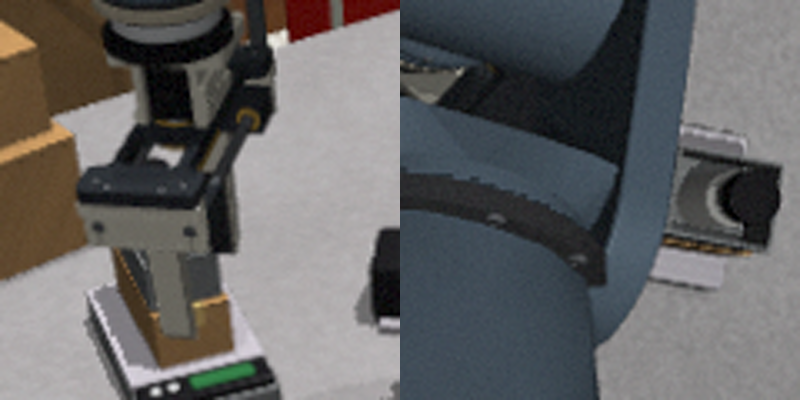

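step_arm(
  turn=[
    [0, 0, 0],
    [0, 0, 0],
    [0, 0, 0],
    [0, 0, 0],
    [0, 0, 0],
    [0, 0, 0],
    [0, 0, 0],
    [0, 0, 0],
    [0, 0, 0],
    [0, 0, 0],
    [0, 0, 0],
    [0, 0, 0],
  ],
  delta_pos=[
    [-0.05, -0.04, 0.4],
    [0, 0, 0.9],
    [0, 0, 1],
    [0, 0, 1],
    [0, 0, 1],
    [0, 0, 0.7],
    [0, 0, 0.5],
    [0, 0, 0.3],
    [0, 0, 0.15],
    [0, 0, 0],
    [0, 0, 0],
    [0, 0, 0],
  ],
  gripper=[1, 1, 1, 1, 1, 1, 1, 1, 1, 1, 1, 1],
)

```text
clock: 36.32
ee_pos: [0.6248, -0.1487, 0.0204]
tcp_rot: [0.001, 0.363, 0.932, 0.0]
contact_force: [0.2, -0.3, -0.1]
opening: 0.999
```

```bash
python3 tips.py pics/l1.png; python3 plan.py 0.6245 -0.147 0.017 137.5
```

```text
36.3667 [ 0.62476943 -0.14858604  0.02037186] [-3.05942701e-01  7.17152958e-01  1.51759139e+00 -4.39951684e-05
  9.05133585e-01 -1.13488202e+00] [ 1.62467483e-03 -5.49456863e-04 -9.99998529e-01]
t 36.37 tcp [ 0.6248 -0.1486  0.0204] psi 137.5 tilt [ 1.6e-03 -5.0e-04 -1.0e+00] open 0.999 F [-0.7 -0.5  0.2]
turn units [ 0.008  0.018 -0.001] shift units (after turn) [0.042 0.033 0.112]
```

View pics/l1.png

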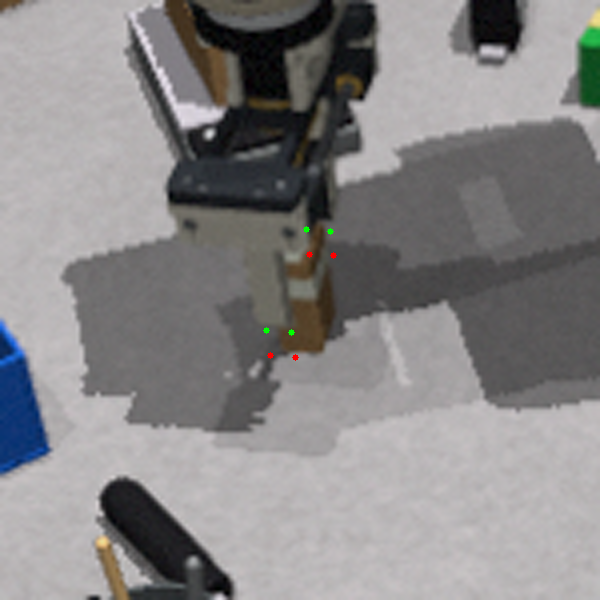

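step_arm(
  turn=[
    [0, 0, 0],
    [0, 0, 0],
    [0, 0, 0],
    [0, 0, 0],
    [0, 0, 0],
    [0, 0, 0],
    [0, 0, 0],
    [0, 0, 0],
    [0, 0, 0],
    [0, 0, 0],
    [0, 0, 0],
    [0, 0, 0],
  ],
  delta_pos=[
    [0.02, 0.02, 0.02],
    [0, 0, 0],
    [0, 0, 0],
    [0, 0, 0],
    [0, 0, 0],
    [0, 0, 0],
    [0, 0, 0],
    [0, 0, 0],
    [0, 0, 0],
    [0, 0, 0],
    [0, 0, 0],
    [0, 0, 0],
  ],
  gripper=[1, 0.9, 0.8, 0.7, 0.6, 0.5, 0.4, 0.35, 0.3, 0.2, 0.2, 0.2],
  grip_force=12,
)

```text
clock: 37.37
ee_pos: [0.6242, -0.1474, 0.0187]
tcp_rot: [-0.0, 0.362, 0.932, 0.0]
contact_force: [0.5, -0.4, -0.4]
opening: 0.404
```

```bash
python3 tips.py pics/l2.png; python3 plan.py 0.5467 -0.3706 0.17 79.3
```

```text
37.4167 [ 0.62417065 -0.14742563  0.01873467] [-3.04517285e-01  7.18966950e-01  1.51908289e+00  1.64803079e-05
  9.03539200e-01 -1.13361555e+00] [ 7.33181105e-06  1.12656395e-05 -1.00000000e+00]
t 37.42 tcp [ 0.6242 -0.1474  0.0187] psi 137.5 tilt [ 0.  0. -1.] open 0.405 F [-0.3  0.9  0.2]
turn units [ 0.    -0.    11.641] shift units (after turn) [-7.789 -1.156 -5.042]
```

View pics/l2.png

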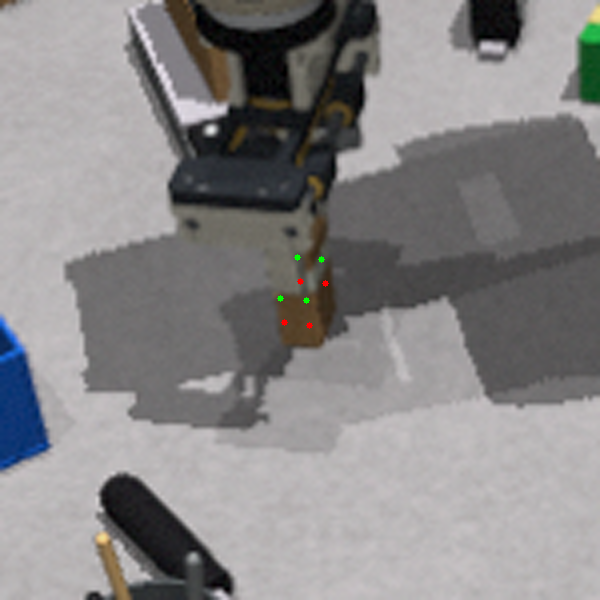

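step_arm(
  turn=[
    [0, 0, 0],
    [0, 0, 0],
    [0, 0, 0.3],
    [0, 0, 0.7],
    [0, 0, 1],
    [0, 0, 1],
    [0, 0, 1],
    [0, 0, 1],
    [0, 0, 1],
    [0, 0, 1],
    [0, 0, 1],
    [0, 0, 1],
  ],
  delta_pos=[
    [0, 0, -0.2],
    [0, 0, -0.5],
    [0, 0, -0.8],
    [0, 0, -1],
    [0, 0, -1],
    [0, 0, -0.9],
    [0, 0, -0.4],
    [0, 0, -0.24],
    [0, 0, 0],
    [0, 0, 0],
    [0, 0, 0],
    [0, 0, 0],
  ],
  gripper=[0.2, 0.2, 0.2, 0.2, 0.2, 0.2, 0.2, 0.2, 0.2, 0.2, 0.2, 0.2],
)

```text
clock: 38.42
ee_pos: [0.624, -0.1475, 0.1704]
tcp_rot: [0.0, 0.693, 0.721, -0.0]
contact_force: [0.1, 0.2, -1.5]
opening: 0.404
```

step_arm(
  turn=[
    [0, 0, 1],
    [0, 0, 1],
    [0, 0, 0.64],
    [0, 0, 0],
    [0, 0, 0],
    [0, 0, 0],
  ],
  delta_pos=[
    [0, 0, 0],
    [0, 0, 0],
    [0, 0, 0],
    [0, 0, 0],
    [0, 0, 0],
    [0, 0, 0],
  ],
  gripper=[0.2, 0.2, 0.2, 0.2, 0.2, 0.2],
)

```text
clock: 38.92
ee_pos: [0.6241, -0.1475, 0.1701]
tcp_rot: [0.0, 0.769, 0.639, -0.0]
contact_force: [0.1, -0.2, -0.2]
opening: 0.404
```

```bash
python3 plan.py 0.5467 -0.3706 0.17 79.3; python3 -c "
from ov import *
grab('m');e=robot.read_state()['ee_pos']
overlay('pics/m1.png',[((.025,.037,.07),[e[0],e[1],e[2]-.0187,np.radians(79.3)],(0,0,255))],'m',rs=(190,120,100),rt=(360,150,100))"
```

```text
t 38.92 tcp [ 0.6241 -0.1475  0.1701] psi 79.42 tilt [-0. -0. -1.] open 0.404 F [ 0.1 -0.2 -0.2]
turn units [-0.     0.     0.023] shift units (after turn) [-7.788e+00 -1.154e+00  3.000e-03]
```

View pics/m1.png

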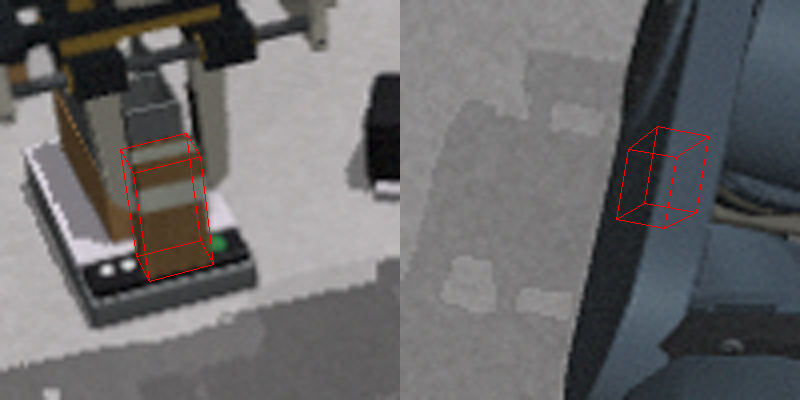

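Slim box sits upright in the grip, matching the prediction. Now I carry it over the drawer.

step_arm(
  turn=[
    [0, 0, 0.02],
    [0, 0, 0],
    [0, 0, 0],
    [0, 0, 0],
    [0, 0, 0],
    [0, 0, 0],
    [0, 0, 0],
    [0, 0, 0],
    [0, 0, 0],
    [0, 0, 0],
    [0, 0, 0],
    [0, 0, 0],
  ],
  delta_pos=[
    [-0.3, -0.04, 0],
    [-0.6, -0.09, 0],
    [-0.9, -0.13, 0],
    [-1, -0.15, 0],
    [-1, -0.15, 0],
    [-1, -0.15, 0],
    [-1, -0.15, 0],
    [-0.9, -0.13, 0],
    [-0.6, -0.09, 0],
    [-0.35, -0.05, 0],
    [-0.13, -0.02, 0],
    [0, 0, 0],
  ],
  gripper=[0.2, 0.2, 0.2, 0.2, 0.2, 0.2, 0.2, 0.2, 0.2, 0.2, 0.2, 0.2],
)

```text
clock: 40.02
ee_pos: [0.5463, -0.3707, 0.1698]
tcp_rot: [-0.0, 0.771, 0.637, -0.0]
contact_force: [0.6, -0.3, -0.3]
opening: 0.408
```

step_arm(
  turn=[
    [0, 0, 0],
    [0, 0, 0],
    [0, 0, 0],
    [0, 0, 0],
  ],
  delta_pos=[
    [0, 0, 0],
    [0, 0, 0],
    [0, 0, 0],
    [0, 0, 0],
  ],
  gripper=[0.2, 0.2, 0.2, 0.2],
)

```text
clock: 40.35
ee_pos: [0.5469, -0.3695, 0.17]
tcp_rot: [0.0, 0.77, 0.638, 0.0]
contact_force: [-0.4, -1.8, 0.6]
opening: 0.407
```

```bash
python3 plan.py 0.5467 -0.3706 0.1012 79.3; python3 -c "
from ov import *
grab('n');e=robot.read_state()['ee_pos']
overlay('pics/n1.png',[((.025,.037,.07),[e[0],e[1],e[2]-.0187,np.radians(79.3)],(0,0,255)),((.116,.058,.04),[.5405,-.4035,.08,np.radians(79.3)],(0,255,255))],'n',rs=(180,60,120),rt=(450,180,120))"
```

```text
t 40.35 tcp [ 0.5469 -0.3695  0.17  ] psi 79.26 tilt [ 1.e-04  0.e+00 -1.e+00] open 0.407 F [-0.4 -1.8  0.6]
turn units [ 0.001 -0.    -0.008] shift units (after turn) [-3.600e-02 -1.000e-03  2.293e+00]
```

View pics/n1.png

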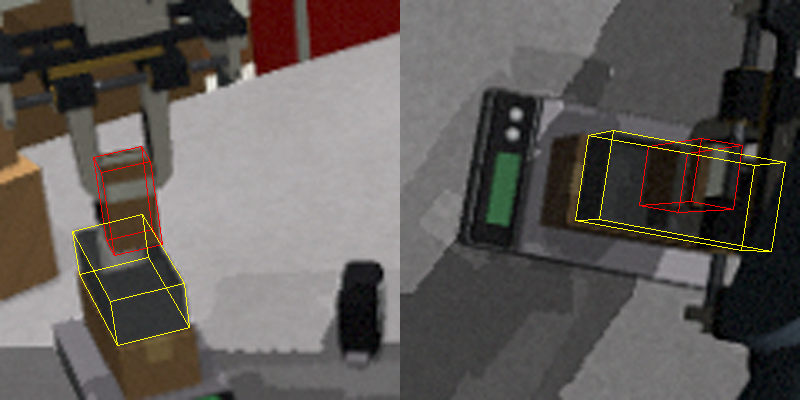

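step_arm(
  turn=[
    [0, 0, 0],
    [0, 0, 0],
    [0, 0, 0],
    [0, 0, 0],
    [0, 0, 0],
    [0, 0, 0],
    [0, 0, 0],
    [0, 0, 0],
  ],
  delta_pos=[
    [-0.02, 0, 0.2],
    [0, 0, 0.4],
    [0, 0, 0.3],
    [0, 0, 0.1],
    [0, 0, 0],
    [0, 0, 0],
    [0, 0, 0],
    [0, 0, 0],
  ],
  gripper=[0.2, 0.2, 0.2, 0.2, 0.2, 0.2, 0.2, 0.2],
)

```text
clock: 41.12
ee_pos: [0.5467, -0.371, 0.1404]
tcp_rot: [0.0, 0.77, 0.637, 0.0]
contact_force: [-0.5, -0.1, -1.0]
opening: 0.405
```

```bash
python3 plan.py 0.5467 -0.3706 0.1012 79.3; python3 -c "
from ov import *
grab('o');e=robot.read_state()['ee_pos']
overlay('pics/o1.png',[((.025,.037,.07),[e[0],e[1],e[2]-.0187,np.radians(79.3)],(0,0,255)),((.116,.058,.04),[.5405,-.4035,.08,np.radians(79.3)],(0,255,255))],'o',rs=(180,80,90),rt=(470,190,90))"
```

```text
t 41.12 tcp [ 0.5467 -0.371   0.1404] psi 79.2 tilt [ 6.e-04 -5.e-04 -1.e+00] open 0.405 F [-0.5 -0.1 -1. ]
turn units [ 0.008  0.005 -0.019] shift units (after turn) [ 1.400e-02 -1.000e-03  1.307e+00]
```

View pics/o1.png

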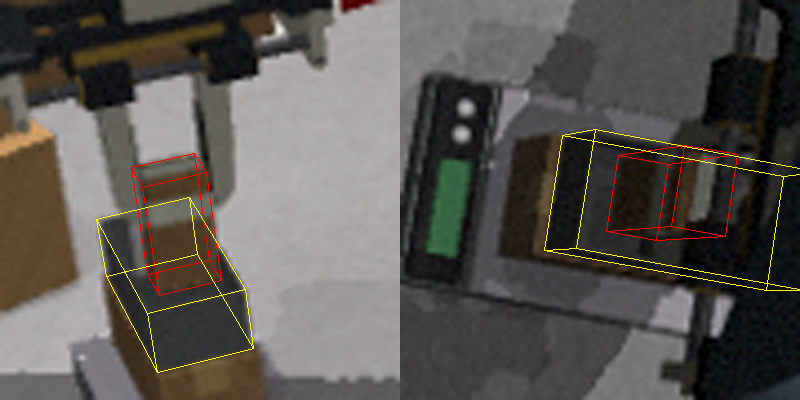

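step_arm(
  turn=[
    [0, 0, 0],
    [0, 0, 0],
    [0, 0, 0],
    [0, 0, 0],
    [0, 0, 0],
    [0, 0, 0],
    [0, 0, 0],
    [0, 0, 0],
  ],
  delta_pos=[
    [0, 0, 0.2],
    [0, 0, 0.35],
    [0, 0, 0.3],
    [0, 0, 0.15],
    [0, 0, 0.05],
    [0, 0, 0],
    [0, 0, 0],
    [0, 0, 0],
  ],
  gripper=[0.2, 0.2, 0.2, 0.2, 0.2, 0.2, 0.2, 0.2],
)

```text
clock: 41.88
ee_pos: [0.5467, -0.371, 0.1088]
tcp_rot: [0.0, 0.77, 0.637, 0.0]
contact_force: [-0.5, -0.0, -1.2]
opening: 0.403
```

step_arm(
  turn=[
    [0, 0, 0],
    [0, 0, 0],
    [0, 0, 0],
    [0, 0, 0],
  ],
  delta_pos=[
    [0, 0, 0.05],
    [0, 0, 0],
    [0, 0, 0],
    [0, 0, 0],
  ],
  gripper=[0.2, 0.2, 0.2, 0.2],
)

```text
clock: 42.22
ee_pos: [0.5465, -0.3709, 0.107]
tcp_rot: [0.0, 0.771, 0.637, 0.0]
contact_force: [-1.2, -1.0, -1.4]
opening: 0.403
```

step_arm(
  turn=[
    [0, 0, 0],
    [0, 0, 0],
    [0, 0, 0],
  ],
  delta_pos=[
    [0, 0, 0.03],
    [0, 0, 0],
    [0, 0, 0],
  ],
  gripper=[0.2, 0.2, 0.2],
)

```text
clock: 42.47
ee_pos: [0.5464, -0.3708, 0.106]
tcp_rot: [-0.0, 0.77, 0.637, -0.0]
contact_force: [-0.7, -0.7, -1.4]
opening: 0.399
```

step_arm(
  turn=[
    [0, 0, 0],
    [0, 0, 0],
    [0, 0, 0],
    [0, 0, 0],
  ],
  delta_pos=[
    [0, 0, 0.05],
    [0, 0, 0.03],
    [0, 0, 0],
    [0, 0, 0],
  ],
  gripper=[0.2, 0.2, 0.2, 0.2],
)

```text
clock: 42.8
ee_pos: [0.5464, -0.3708, 0.1035]
tcp_rot: [-0.0, 0.77, 0.637, -0.0]
contact_force: [0.5, -0.6, -1.1]
opening: 0.405
```

step_arm(
  turn=[
    [0, 0, 0],
    [0, 0, 0],
    [0, 0, 0],
  ],
  delta_pos=[
    [0, 0, 0.04],
    [0, 0, 0],
    [0, 0, 0],
  ],
  gripper=[0.2, 0.2, 0.2],
)

```text
clock: 43.05
ee_pos: [0.5464, -0.3708, 0.1024]
tcp_rot: [-0.0, 0.77, 0.637, -0.0]
contact_force: [-0.8, -0.6, -1.2]
opening: 0.405
```

step_arm(
  turn=[
    [0, 0, 0],
    [0, 0, 0],
    [0, 0, 0],
  ],
  delta_pos=[
    [0, 0, 0.03],
    [0, 0, 0],
    [0, 0, 0],
  ],
  gripper=[0.2, 0.2, 0.2],
)

```text
clock: 43.3
ee_pos: [0.5464, -0.3708, 0.1015]
tcp_rot: [-0.0, 0.771, 0.637, -0.0]
contact_force: [-0.5, -1.1, -1.0]
opening: 0.405
```

step_arm(
  turn=[
    [0, 0, 0],
    [0, 0, 0],
    [0, 0, 0],
  ],
  delta_pos=[
    [0, 0, 0.02],
    [0, 0, 0],
    [0, 0, 0],
  ],
  gripper=[0.2, 0.2, 0.2],
)

```text
clock: 43.55
ee_pos: [0.5466, -0.3709, 0.1011]
tcp_rot: [0.0, 0.77, 0.637, 0.0]
contact_force: [0.2, 0.5, 0.9]
opening: 0.405
```

step_arm(
  turn=[
    [0, 0, 0],
    [0, 0, 0],
    [0, 0, 0],
  ],
  delta_pos=[
    [0, 0, 0.02],
    [0, 0, 0],
    [0, 0, 0],
  ],
  gripper=[0.2, 0.2, 0.2],
)

```text
clock: 43.8
ee_pos: [0.5469, -0.3711, 0.1008]
tcp_rot: [0.001, 0.77, 0.637, 0.0]
contact_force: [2.1, 0.3, 5.3]
opening: 0.402
```

Contact at 0.101. I let go, rise and step aside so both cameras can see.

step_arm(
  turn=[
    [0, 0, 0],
    [0, 0, 0],
    [0, 0, 0],
    [0, 0, 0],
    [0, 0, 0],
    [0, 0, 0],
    [0, 0, 0],
    [0, 0, 0],
    [0, 0, 0],
    [0, 0, 0],
    [0, 0, 0],
    [0, 0, 0],
  ],
  delta_pos=[
    [0, 0, -0.03],
    [0, 0, 0],
    [0, 0, 0],
    [0, 0, 0],
    [0, 0, 0],
    [0, 0, 0],
    [0, 0, 0],
    [0, 0, -0.3],
    [0, 0, -0.7],
    [0, 0, -1],
    [0, 0, -1],
    [0, 0, -0.5],
  ],
  gripper=[0.2, 0.43, 0.47, 0.55, 0.6, 0.7, 0.7, 0.7, 0.7, 0.7, 0.7, 0.7],
)

```text
clock: 44.8
ee_pos: [0.5473, -0.3715, 0.2109]
tcp_rot: [0.002, 0.77, 0.637, 0.001]
contact_force: [1.0, 0.3, 0.2]
opening: 0.703
```

step_arm(
  turn=[
    [0, 0, 0],
    [0, 0, 0],
    [0, 0, 0],
    [0, 0, 0],
    [0, 0, 0],
    [0, 0, 0],
    [0, 0, 0],
    [0, 0, 0],
    [0, 0, 0],
    [0, 0, 0],
    [0, 0, 0],
    [0, 0, 0],
  ],
  delta_pos=[
    [0.3, -0.1, 0],
    [0.7, -0.3, 0],
    [1, -0.4, 0],
    [1, -0.4, 0],
    [1, -0.4, 0],
    [1, -0.4, 0],
    [1, -0.4, 0],
    [1, -0.4, 0],
    [1, -0.4, 0],
    [1, -0.4, 0],
    [0.7, -0.3, 0],
    [0.3, -0.1, 0],
  ],
  gripper=[0.7, 0.7, 0.7, 0.7, 0.7, 0.7, 0.7, 0.7, 0.7, 0.7, 0.7, 0.7],
)

```text
clock: 45.8
ee_pos: [0.4833, -0.0509, 0.2058]
tcp_rot: [-0.001, 0.77, 0.638, -0.0]
contact_force: [-0.9, -0.7, 0.6]
opening: 0.702
```

```bash
python3 - <<'E'
from ov import *
grab('p')
a=cv2.imread("pics/p_s.png");b=cv2.imread("pics/p_t.png")
cv2.imwrite("pics/p1.png",np.hstack([cv2.resize(a[70:190,170:290],(400,400),interpolation=2),cv2.resize(b[180:300,450:570],(400,400),interpolation=2)]))
print(robot.read_state()["clock"])
E
python3 chk.py
```

```text
45.9
[(0.84, [203, 124, 35, 38])]
[(0.76, [505, 218, 60, 37])]
[(0.94, [110, 177, 64, 43]), (0.88, [255, 313, 33, 59]), (0.74, [493, 222, 56, 31]), (0.73, [414, 326, 61, 23]), (0.72, [109, 261, 43, 58])]
[(0.84, [207, 144, 35, 38]), (0.82, [478, 346, 71, 78]), (0.7, [404, 228, 65, 49]), (0.69, [366, 401, 86, 79]), (0.56, [310, 155, 53, 35])]
['scene', 'top'] [ 0.5406 -0.4041  0.0771  1.3754] 0.484
['scene', 'top'] [ 0.541  -0.4022  1.3745] 0.491
['top'] [ 0.5403 -0.4027  1.3708] 0.543
['scene'] [ 0.5424 -0.4001  1.3847] 0.421
```

View pics/p1.png

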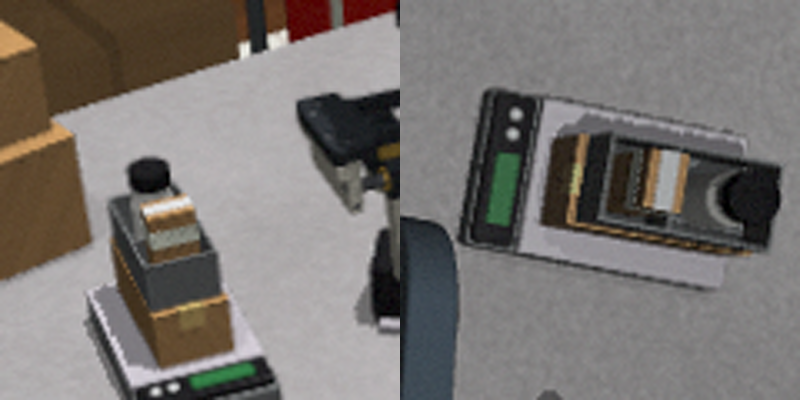

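View pics/p_s.png

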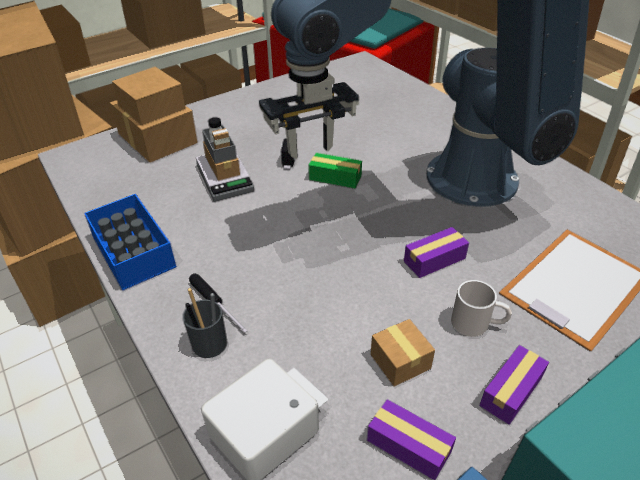

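The pictures show the stack standing on the scale: jar in the far, larger compartment and slim box in the near one, at scene (215,140). The square carton (402,350), mug (475,308), tape measure and screwdriver look unmoved. Next I overlay the intended poses as a last check.

Run:
```python
from ov import *
overlay('pics/p2.png',[((.13,.062,.05),[.5415,-.4045,.03,np.radians(79)],(0,255,0)),((.116,.058,.04),[.5405,-.4035,.08,np.radians(79.5)],(0,255,255)),((.025,.037,.07),[.5466,-.3709,.0825,np.radians(79.3)],(0,0,255))],'p',rs=(190,100,70),rt=(480,200,75))
```

```text
(no output)
```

View pics/p2.png

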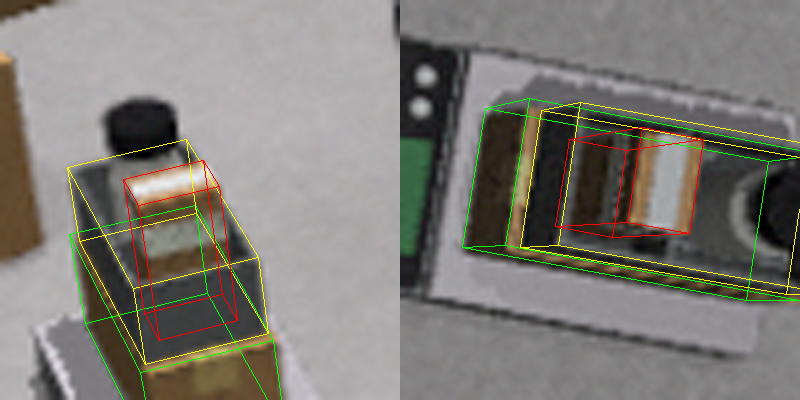

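The overlays agree with the pictures to about 1–2 mm: everything is seated and upright, and the arm is clear. I hand in the job.

```bash
python3 -c "
from plant import robot
print(robot.read_state()['clock']); print(robot.finish_job())"
```

```text
46.1
the job is handed in; nothing more can be done
None
```

The order is made up on the parcel scale, and I handed it in at 46 s of the 122 s allowed. The brown oblong carton lies in the middle of the plate with the drawer squarely on it. The jar stands in the larger compartment and the slim box in the smaller. I placed them in that order and let go of each before going on. Each was lowered until it touched, pressing with at most about 15 N.

**Last checks that agreed:**
- The outlines of carton, drawer and slim box lay on both pictures to about 1–2 mm.
- All four pieces touched down within about 0.5 mm of the computed heights.
- The square carton, mug, tape measure and screwdriver looked unmoved, as did the green and purple look-alikes. The arm was clear of everything.

**Checks that failed or disagreed:**
- **Fingertip position:** the real fingertips sit about 24 mm above the reported TCP. I saw this in the pictures and lowered the open gripper beside the carton to a reported −24 mm without contact. I allowed for it in every grasp.
- **Jar grip:** the gripper closed to about 33 mm on the jar instead of 36 mm, so it probably held the cap.
- **Drawer measurement:** the drawer measured 1–2 mm and under 1° off the carton before it was filled. The last automatic fit was poor because the jar and slim box hid part of it, so I went by the outlines.

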